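Interleave reference plates on a tilting rest

TASK

Lay the orange separator sheet on the glass plate that is clamped in the sloping rest and let go of it, then stack the loose glass plate on the separator. Each layer must lie flat, tucked under the overhanging lip (an adjustable stop: its setting is not reported, so feel for it) and pushed fully home against both the lip and the two blue side stops. Handle the glass gently, do not shift the lip or change the slope of the rest, and leave the block, the loupe and the cup where they are.

Things in the scene. Friction and masses are not known exactly. Their poses are not given: they have to be found in the camera images.
- rest: Base of a tilting rest on the bench, a grey plate 175 x 116 x 12 mm, fixed. Origin on the bench right below the hinge; its x axis points to the raised end, y to its left, z up. The hinge axis runs along its y axis, 18 mm above the bench.
- slope (a joint): Angle (rad) of the dark sloping board of the rest above level: the board rises from the hinge (the lip end, to the right seen from the robot) towards the other end. Held by stiff hinge friction; drawn between 0.38 and 0.58, it stays where it is under a gentle touch.
- seat (a point): Corner of the clamped first plate (steel frame, glass, 120 x 56 x 8 mm): its top, its lower end and the side stops' face meet here. x points up the slope, y left across it, z square out of the board. The plate covers x 0 to 120, y -56 to 0 mm. The dark board, 92 mm wide, is 8 mm below. The lip's face stands somewhere from x = 0 to 12 mm, square to x: not reported. About 20 N along x shifts it.
- stops (a point): Midway between the two blue side stops, on the plane of their faces, level with their tops; same axes as seat, at (66, 0, 12) mm in the seat frame. The stops are blocks 8 mm thick at y = 0 to 8 mm, x = 8 to 24 and 108 to 122 mm in the seat frame; tops 12 mm above the first plate. The gap between them is open for a finger.
- rail (a point): Where the aluminium lip's leg stands on the board's right edge when set lowest; same axes as seat, at (-6, -69, -8) mm there. The lip is a bar, y = -74 to -2 mm, its face upslope 1 mm above the first plate; its overhang reaches 8 mm up the slope beyond that face, underside 18 mm, top 23 mm (a knob on the leg 31 mm) above the first plate: slide each layer in under it from up the slope.
- separator: Rigid orange separator sheet with non-slip faces (nothing slides down the slope on it by itself), 120 (x) x 56 (y) x 6 mm thick, about 45 g, lying flat on the bench. Origin at the centre of its underside, z up. Fully home on the first plate its origin is 60 mm up the slope from the lip's face, at y -28, z 0 mm in the seat frame, either way round.
- plate: Loose glass plate in a bright aluminium frame, 120 (x) x 56 (y) x 8 mm, about 160 g, lying flat on the bench. Origin at the centre of its underside, z up. Fully home on the separator its origin is 60 mm up the slope from the lip's face, at y -28, z 6 mm in the seat frame, either way round.
- clamp_block: Bystander: small grey block 32 x 26 x 34 mm with a blue square on top, loose on the bench. Origin at the centre of its underside.
- loupe: Bystander: black loupe, 42 mm diameter, 46 mm tall, loose on the bench. Origin at the centre of its underside.
- cup: Bystander: white cup, 68 mm diameter, 60 mm tall, loose on the bench. Origin at the centre of its underside.

How it is judged:
By the outcome, as a careful person would: the job done as asked, in the order asked, and still so for the second after the job is handed in, with the robot touching nothing.
It also fails if it takes over 69 s, if anything falls off the work surface, if the arm or the gripper's body presses on something with over 40 N, if the wrist force passes 120 N, or if a joint passes its speed limit or range.

ROBOT

A 7-joint arm with a two-finger parallel gripper is mounted at the origin on the work surface. World frame = base frame: x ahead of the robot, y to its left, z up, the work surface at z = 0. Lengths are in m, angles in rad, forces in N, time in s.
With the tool pointing down it reaches from about 0.425 to 0.95 m from the base axis. Payload 4.7 kg.
Tool frame: the origin (TCP) lies midway between the tips of the shut fingers; the grasp point (between the pads) lies 19 mm behind it (manip.pinch_z is the distance from the TCP to the grasp point, in m); z points along the fingers, y is the line along which they close (so a half turn about z gives the same grasp; the last joint's range is limited). The gripper opens to 87 mm and grips with 3 to 60 N. Pads are 19 mm wide; open, the fingers measure 117 mm over their backs; the gripper's body (75 mm by 190 mm) begins 51 mm behind the grasp point.
Start: joints at [1.249, 0.469, -0.049, 1.532, 0.024, 1.141, -0.082], TCP at [0.195, -0.646, 0.223] pointing down, gripper open.
Joint ranges: [-2.59, 2.59], [-0.33, 1.99], [-1.39, 1.29], [0.1, 2.45], [-1.04, 4.18], [0.21, 1.99], [-2.66, 2.66]. Speed limits (rad/s): [2.57, 2.57, 3.14, 3.14, 3.14, 3.14, 3.14].

INTERFACE

Orientations are given as a unit quaternion [w, x, y, z].
In Python, from plant import manip, eyes gives the robot as it stands. The module is installed in compiled form; this text tells all that it offers.
- The arm moves only by the tool send_rows, never from a script. Its argument "targets" is a list of rows, each an object of numbers: "dx", "dy", "dz": the shift along the tool's x, y, z in cm; "wx", "wy", "wz": the turn, a rotation vector about the tool's x, y, z in degrees; "gripper": the opening, from -1 (shut) to 1 (fully open). In form: [{"dx": .., "dy": .., "dz": .., "wx": .., "wy": .., "wz": .., "gripper": ..}, ...]. A call has 1 to 8 rows; each row is the pose to reach, as a shift and turn from the pose commanded when the call began, along the tool's axes at that moment; what a row does not reach only later rows make up. A row lasts 1/8 s, in which the tool goes at most 62.5 mm and 10.7 degrees, less where a joint would pass 70% of its speed; a pose out of reach is approached as far as the arm can. A call with a gripper value outside its range is refused whole. The fingers move at their own pace and stop on an object; "grip_force" is the grip in N (left out, the last holds). Time passes only in rows, so rows that repeat a pose let the fingers close. It gives the time, the measured TCP pose, the force, the opening and the grip force at its end, in the units of the state.
- manip.sense(): the state, without advancing time (a new reading comes with each control period).
- eyes.get_image(name): name is "scene" or "side" or "wrist"; returns a dict with "image" (420x560x3 uint8, red, green, blue), "range_z" (420x560 float32, m along the optical axis (not along the pixel's ray), 0 where there is no reading), "fx", "fy", "cx", "cy" (pixels), "view" (4x4, takes a point from world to camera coordinates). Camera axes: x right, y up, looking along -z (the intrinsics and any distortion apply to the point x, -y, -z); pixel columns grow to the right and rows downward; lengths in m; the calibration is good to about 2 mm. A picture is of the moment at which its call begins.
- manip.finish_job(): hands the job in; it is judged then, once.
The state is a dict: "time_s": time; "joint_pos": joint angles; "qd": joint speeds; "tau": joint torques, N m; "tool_pos": TCP position; "tcp_rot": TCP orientation; "ft_force": force on the tool from outside, world axes, zero at the start; "ft_torque": the same for the moment, N m; "grip_width": finger opening in m; "gripper_force": force on a finger pad.
Only numpy, scipy, OpenCV 4.12 (cv2) and the standard library are available. Lean on these libraries where they do the work, as an engineer would, in place of code of your own. Each camera call takes 0.05 s, during which the arm holds its last target. There are 200 camera calls.

## Working session

There is one attempt and no reset: what is moved stays moved. The work goes in short steps, Python scripts to look and compute and a tool call to move; the robot and the scene stay as the last step left them, time stands still between calls to the robot, and variables do not carry over. Pictures are saved under pics/ and viewed, at most 10 in all, crops included, and the job is handed in when it is done.

Besides the shell and the picture viewer there is one more tool, called after "Emit:" in YAML: its name, and indented under it one key for each argument. send_rows: Moves the arm, as the interface text tells. Its arguments: {"type":"object","properties":{"targets":{"type":"array","items":{"type":"object","properties":{"dx":{"type":"number"},"dy":{"type":"number"},"dz":{"type":"number"},"wx":{"type":"number"},"wy":{"type":"number"},"wz":{"type":"number"},"gripper":{"type":"number"}}}},"grip_force":{"type":"number"}},"required":["targets"]}

```bash
mkdir -p pics; cat > h.py <<'E'
import numpy as np, cv2
from plant import manip, eyes
from scipy.spatial.transform import Rotation as R
def cloud(d):
    z=d["range_z"].astype(float); v,u=np.indices(z.shape)
    P=np.stack([(u-d["cx"])/d["fx"]*z,-(v-d["cy"])/d["fy"]*z,-z,np.ones_like(z)],-1)
    W=(P@np.linalg.inv(d["view"]).T)[...,:3]; W[z<=0]=np.nan
    return W
def rot(s):
    q=s["tcp_rot"]; return R.from_quat([q[1],q[2],q[3],q[0]])
def save(n,im): cv2.imwrite("pics/"+n+".png",im[...,::-1])
E
python3 - <<'E'
from h import *
s=manip.sense(); print({k:np.round(v,3) for k,v in s.items()}); print(manip.pinch_z, rot(s).as_matrix().round(3))
for n in["scene","side"]:
    d=eyes.get_image(n); save(n+"0",d["image"]); np.savez("/tmp/"+n,W=cloud(d),im=d["image"]); print(n,d["view"].round(3),{k:v for k,v in d.items() if k not in("image","range_z","view")})
E
```

```text
{'time_s': np.float64(0.0), 'joint_pos': array([ 1.249,  0.469, -0.049,  1.534,  0.024,  1.141, -0.082]), 'qd': array([-0.001, -0.003,  0.001, -0.001, -0.   ,  0.001, -0.001]), 'tau': array([ 1.0000e-03, -5.0797e+01, -8.0000e-02, -2.3615e+01, -6.1000e-02,
        3.8000e-02,  0.0000e+00]), 'tool_pos': array([ 0.195, -0.646,  0.221]), 'tcp_rot': array([-0.001,  0.989,  0.146, -0.   ]), 'ft_force': array([-0.022,  0.495, -0.586]), 'ft_torque': array([-0.002, -0.035,  0.038]), 'gripper_force': np.float64(0.0), 'grip_width': np.float64(0.087)}
0.0187 [[ 0.957  0.289 -0.001]
 [ 0.289 -0.957  0.002]
 [-0.    -0.002 -1.   ]]
scene [[-0.344  0.939  0.004  0.172]
 [-0.736 -0.272  0.621  0.336]
 [ 0.584  0.21   0.784 -1.588]
 [ 0.     0.     0.     1.   ]] {'fx': 512.7916283821143, 'fy': 512.7916283821143, 'cx': 277.0236556182936, 'cy': 208.60891157193288}
side [[-0.823 -0.569  0.002  0.446]
 [ 0.301 -0.434  0.849 -0.236]
 [-0.482  0.699  0.528 -0.859]
 [ 0.     0.     0.     1.   ]] {'fx': 528.8042082326027, 'fy': 528.8042082326027, 'cx': 274.34873993973656, 'cy': 211.72562662810756}
```

View pics/scene0.png

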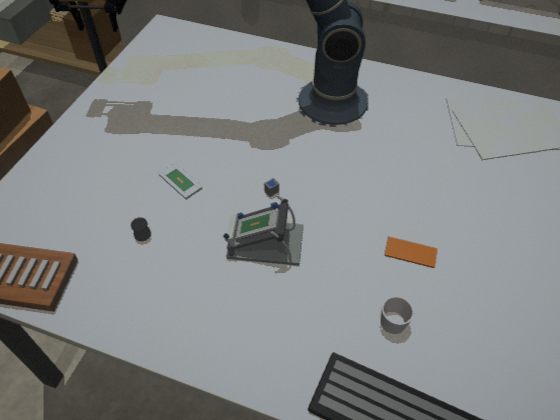

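View pics/side0.png

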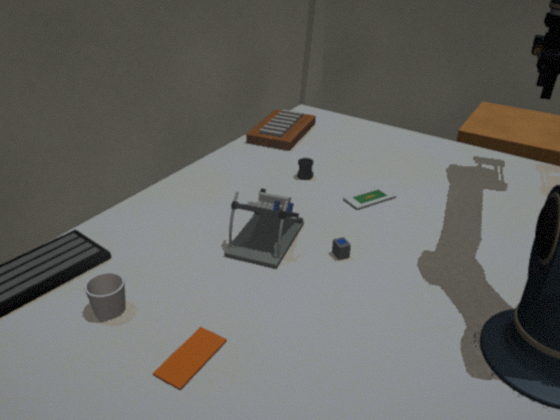

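```bash
python3 - <<'E'
from h import *
def rect(m,W,n):
    P=W[m]; P=P[np.isfinite(P).all(1)]; 
    z=np.median(P[:,2]); Q=P[abs(P[:,2]-z)<.008]
    (c,s,a)=cv2.minAreaRect((Q[:,:2]*1000).astype(np.float32)); print(n,len(Q),"c",np.round(c,1),"s",np.round(s,1),"a",round(a,1),"z",round(z,4), "mean",Q.mean(0).round(4))
for n in["scene","side"]:
    f=np.load(f"/tmp/{n}.npz"); W,im=f["W"],f["im"]; h=cv2.cvtColor(im,cv2.COLOR_RGB2HSV)
    o=(h[...,0]>4)&(h[...,0]<16)&(h[...,1]>200)&(h[...,2]>120)&(W[...,0]>.3)&(W[...,2]<.05)&(W[...,1]>-.3)&(W[...,0]<1)
    rect(o,W,n+" sep")
    g=(h[...,0]>45)&(h[...,0]<80)&(h[...,1]>120)
    for k,(lo) in enumerate([g&(W[...,2]<.02),g&(W[...,2]>.02)]):
        if lo.sum()>5: rect(lo,W,n+" green%d"%k)
    box={"scene":(150,155,60,50),"side":(335,180,70,35)}[n]
    m=np.zeros(o.shape,bool); x,y,w,hh=box; m[y:y+hh,x:x+w]=1; rect(m&(W[...,2]>.004),W,n+" plate")
    # rest plane from green-glass neighbourhood
    ys,xs=np.where(g&(W[...,2]>.02)&(W[...,2]<.12))
    P=W[ys,xs]; 
    if len(P)>10:
        c=np.median(P,0); u,s,vt=np.linalg.svd(P-P.mean(0)); nn=vt[2]*np.sign(vt[2,2]); print(n,"glass",c.round(4),"n",nn.round(3),"tilt",np.arccos(nn[2]).round(3),len(P))
    b={"scene":(205,160,120,110),"side":(205,170,160,110)}[n]
    x,y,w,hh=b; c=cv2.resize(im[y:y+hh,x:x+w],None,fx=5 if n=="side" else 5,fy=5,interpolation=cv2.INTER_CUBIC)
    save(n+"crop",c)
E
```

```text
scene sep 0 c [0. 0.] s [0. 0.] a 0.0 z nan mean [nan nan nan]
scene green1 4 c [ 191.8 -562.6] s [13.7 45.8] a 72.4 z 0.2982 mean [ 0.1993 -0.5668  0.2996]
scene plate 617 c [ 455.9 -300.6] s [157.2 160.9] a 22.4 z 0.0065 mean [ 0.4651 -0.2896  0.0067]
side sep 1052 c [474.1 335. ] s [ 53.1 115.1] a 2.6 z 0.0078 mean [0.4735 0.3436 0.0077]
side green0 105 c [641.4  58.1] s [857.8  39.4] a 64.1 z 0.0093 mean [ 0.5797 -0.0572  0.0094]
side green1 29 c [ 120.9 -270.7] s [ 18.8 664.5] a 10.6 z 0.2668 mean [ 0.1067 -0.2048  0.2664]
side plate 726 c [ 462.2 -297.3] s [173.3 168. ] a 29.1 z 0.0086 mean [ 0.4634 -0.2892  0.0083]
side glass [0.0536 0.0439 0.0877] n [-0.434  0.901  0.018] tilt 1.553 33
  return _methods._mean(a, axis=axis, dtype=dtype,
  ret = ret.dtype.type(ret / rcount)
<stdin>:5: RuntimeWarning: Mean of empty slice.
  ret = um.true_divide(
```

View pics/scenecrop.png

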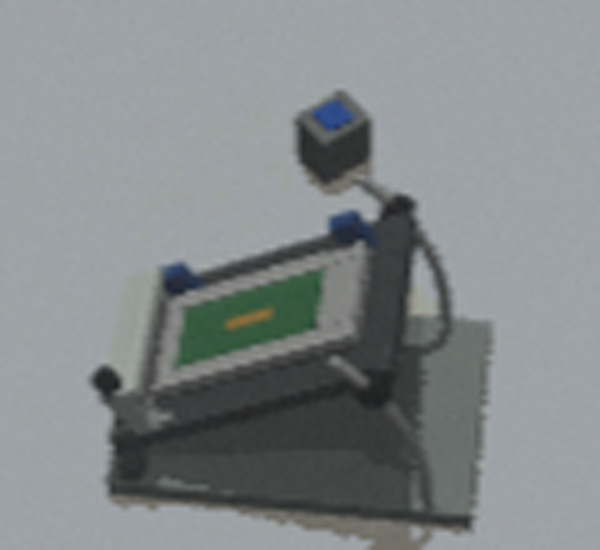

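View pics/sidecrop.png

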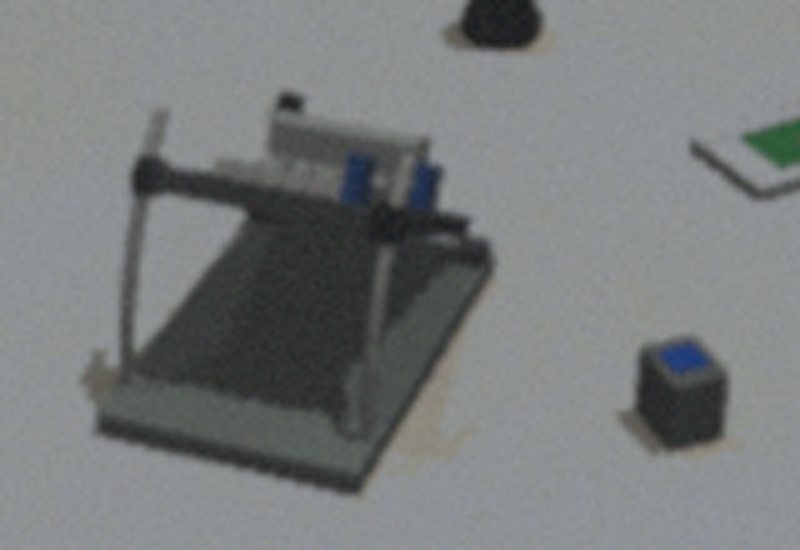

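```bash
python3 - <<'E'
from h import *
f=np.load("/tmp/scene.npz"); W,im=f["W"],f["im"]
h=cv2.cvtColor(im,cv2.COLOR_RGB2HSV)
for n,(u,v) in dict(sep=(411,252),plate=(181,181),block=(272,183),loupe=(141,222),cup=(397,305),glassC=(255,224),stopA=(241,215),stopB=(274,205),lip=(233,227),knob=(226,236),barend=(285,202)).items(): print(n,W[v,u].round(3),h[v,u])
# sloping glass plane: pixels in crop quad
q=np.array([[165,315],[350,255],[350,335],[160,385]])/5+[205,160]
m=np.zeros(im.shape[:2],np.uint8); cv2.fillPoly(m,[q.astype(np.int32)],1)
P=W[m>0]; P=P[np.isfinite(P).all(1)]; c=P.mean(0); n=np.linalg.svd(P-c)[2][2]; n*=np.sign(n[2]); print("plane",c.round(4),n.round(3),np.arccos(n[2]).round(3),"res",np.std((P-c)@n).round(4),"quad",[W[int(b),int(a)].round(3) for a,b in q])
o=(h[...,0]<20)&(h[...,1]>150)&(abs(W[...,0]-.475)<.1)&(abs(W[...,1]-.34)<.12)
P=W[o]; print("sep",len(P),cv2.minAreaRect((P[:,:2]*1000).astype(np.float32)),P[:,2].mean())
E
```

```text
sep [0.479 0.335 0.005] [ 13 172 154]
plate [ 0.466 -0.286  0.005] [ 20 137 153]
block [ 0.411 -0.047  0.032] [110 169 136]
loupe [ 0.649 -0.294  0.048] [90 11 48]
cup [0.645 0.332 0.03 ] [ 6 14 90]
glassC [ 0.576 -0.027  0.072] [ 27 105 100]
stopA [ 0.556 -0.072  0.062] [110 102  70]
stopB [0.539 0.006 0.114] [112 105  61]
lip [ 0.603 -0.072  0.073] [ 65  10 146]
knob [ 0.632 -0.077  0.073] [120   6  40]
barend [0.513 0.024 0.103] [100  14  53]
plane [ 0.5789 -0.0223  0.076 ] [ 0.101 -0.516  0.851] 0.553 res 0.0016 quad [array([ 0.573, -0.073,  0.051]), array([0.546, 0.011, 0.103]), array([0.588, 0.027, 0.1  ]), array([ 0.609, -0.061,  0.047])]
sep 906 ((476.2304382324219, 334.0839538574219), (59.28178405761719, 117.87449645996094), 5.150699615478516) 0.005142467928101775
```

Emit:
send_rows:
  targets:
    - {"dx":48,"dy":-48,"dz":-11,"wz":-84,"gripper":1}
    - {"dx":48,"dy":-48,"dz":-11,"wz":-84,"gripper":1}
    - {"dx":48,"dy":-48,"dz":-11,"wz":-84,"gripper":1}
    - {"dx":48,"dy":-48,"dz":-11,"wz":-84,"gripper":1}
    - {"dx":48,"dy":-48,"dz":-11,"wz":-84,"gripper":1}
    - {"dx":48,"dy":-48,"dz":-11,"wz":-84,"gripper":1}
    - {"dx":48,"dy":-48,"dz":-11,"wz":-84,"gripper":1}
    - {"dx":48,"dy":-48,"dz":-11,"wz":-84,"gripper":1}

```text
invalid input at $.targets[0]: expected keys dx, dy, dz, wx, wy, wz, gripper
```

```bash
cat >> h.py <<'E'
def go(p,Rw,s=None):
    """cm / deg from present pose to world pose p,Rw"""
    s=s or manip.sense(); r=rot(s)
    d=r.inv().apply(np.array(p)-s["tool_pos"])*100; w=(r.inv()*Rw).as_rotvec(degrees=True)
    print("dxyz cm",d.round(2),"w deg",w.round(2))
def down(az):  # tool down, tool x at azimuth az deg
    c,s=np.cos(np.radians(az)),np.sin(np.radians(az)); return R.from_matrix(np.array([[c,s,0],[s,-c,0],[0,0,-1]]))
def snap(n,name):
    d=eyes.get_image(n); W=cloud(d); save(name,d["image"]); np.savez("/tmp/"+name,W=W,im=d["image"],view=d["view"]); return W,d["image"],d
E
python3 - <<'E'
from h import *
W,im,d=snap("wrist","w1"); s=manip.sense(); print(s["time_s"],s["tool_pos"].round(3),rot(s).as_matrix().round(2)); print("cam",np.linalg.inv(d["view"]).round(3), d["fx"]); print("centre",W[210,280])
go([.52,-.05,.33],down(101))
E
```

```text
0.15 [ 0.195 -0.646  0.222] [[ 0.96  0.29 -0.  ]
 [ 0.29 -0.96  0.  ]
 [-0.   -0.   -1.  ]]
cam [[ 0.288  0.92   0.267  0.269]
 [-0.958  0.277  0.079 -0.624]
 [-0.002 -0.278  0.96   0.384]
 [ 0.     0.     0.     1.   ]] 341.92539143952666
centre [ 0.15568088 -0.65882392  0.00104837]
dxyz cm [ 48.34 -47.67 -10.76] w deg [-7.000e-02 -6.000e-02 -8.422e+01]
```

Emit:
send_rows:
  targets:
    - {"dx":48,"dy":-48,"dz":-11,"wx":0,"wy":0,"wz":-84,"gripper":1}
    - {"dx":48,"dy":-48,"dz":-11,"wx":0,"wy":0,"wz":-84,"gripper":1}
    - {"dx":48,"dy":-48,"dz":-11,"wx":0,"wy":0,"wz":-84,"gripper":1}
    - {"dx":48,"dy":-48,"dz":-11,"wx":0,"wy":0,"wz":-84,"gripper":1}
    - {"dx":48,"dy":-48,"dz":-11,"wx":0,"wy":0,"wz":-84,"gripper":1}
    - {"dx":48,"dy":-48,"dz":-11,"wx":0,"wy":0,"wz":-84,"gripper":1}

```text
time_s: 0.9
tool_pos: [0.3705, -0.3182, 0.2829]
tcp_rot: [0.0, 0.757, 0.653, -0.0]
ft_force: [0.8, -0.2, -0.3]
grip_width: 0.0872
gripper_force: 0.0
```

```bash
python3 - <<'E'
from h import *
W,im,d=snap("wrist","w2"); s=manip.sense(); print(s["time_s"],s["tool_pos"].round(3),rot(s).as_matrix().round(2)); print("centre",W[210,280])
m=(abs(W[...,0]-.465)<.09)&(abs(W[...,1]+.29)<.09)&(W[...,2]>.005)&(W[...,2]<.012); print(m.sum()); 
if m.sum()>100: print(cv2.minAreaRect((W[m][:,:2]*1000).astype(np.float32)))
go([.54,-.05,.33],down(101))
E
```

```text
0.95 [ 0.376 -0.31   0.285] [[ 0.13  0.99  0.  ]
 [ 0.99 -0.13  0.  ]
 [ 0.    0.   -1.  ]]
centre [ 3.63666273e-01 -3.78772594e-01  1.14897104e-04]
4323
((462.49969482421875, -292.01708984375), (120.2215347290039, 56.54374694824219), 64.20132446289062)
dxyz cm [27.88 12.93 -4.4 ] w deg [  0.25  -0.14 -18.45]
```

Emit:
send_rows:
  targets:
    - {"dx":27.5,"dy":13,"dz":-4.4,"wx":0,"wy":0,"wz":-18.5,"gripper":1}
    - {"dx":27.5,"dy":13,"dz":-4.4,"wx":0,"wy":0,"wz":-18.5,"gripper":1}
    - {"dx":27.5,"dy":13,"dz":-4.4,"wx":0,"wy":0,"wz":-18.5,"gripper":1}
    - {"dx":27.5,"dy":13,"dz":-4.4,"wx":0,"wy":0,"wz":-18.5,"gripper":1}
    - {"dx":27.5,"dy":13,"dz":-4.4,"wx":0,"wy":0,"wz":-18.5,"gripper":1}
    - {"dx":27.5,"dy":13,"dz":-4.4,"wx":0,"wy":0,"wz":-18.5,"gripper":1}
    - {"dx":27.5,"dy":13,"dz":-4.4,"wx":0,"wy":0,"wz":-18.5,"gripper":1}
    - {"dx":27.5,"dy":13,"dz":-4.4,"wx":0,"wy":0,"wz":-18.5,"gripper":1}

```text
time_s: 1.95
tool_pos: [0.5395, -0.0702, 0.326]
tcp_rot: [-0.0, 0.646, 0.763, -0.001]
ft_force: [0.2, -0.7, 0.3]
grip_width: 0.087
gripper_force: 0.0
```

```bash
python3 - <<'E'
from h import *
W,im,d=snap("wrist","w3"); s=manip.sense(); print(s["time_s"],s["tool_pos"].round(3),rot(s).as_matrix().round(2)); print("centre",W[210,280])
go([.476,.335,.25],down(94))
E
```

```text
2.0 [ 0.54  -0.07   0.326] [[-0.17  0.99 -0.  ]
 [ 0.99  0.17 -0.  ]
 [-0.   -0.   -1.  ]]
centre [ 0.55358143 -0.14297849  0.00148167]
dxyz cm [41.    0.45  7.59] w deg [-0.05  0.04  5.55]
```

View pics/w3.png

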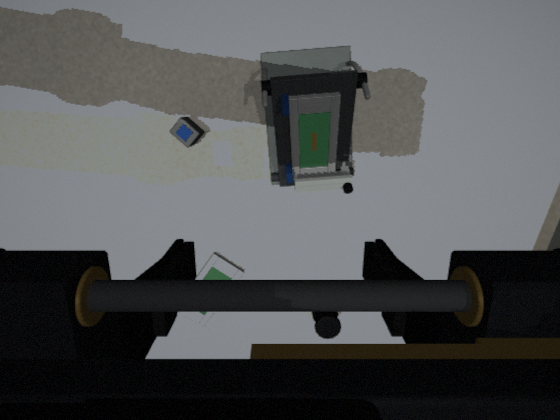

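```bash
cat >> h.py <<'E'
def seatfit(W,im,quad,z=0):
    """fit top plane inside quad, then rectangle of in-plane points -> centre, axes"""
    m=np.zeros(im.shape[:2],np.uint8); cv2.fillPoly(m,[np.array(quad,np.int32)],1)
    P=W[m>0]; P=P[np.isfinite(P).all(1)]
    for _ in range(6):
        c=np.median(P,0); c=P.mean(0); n=np.linalg.svd(P-c,full_matrices=False)[2][2]; n*=np.sign(n[2]); e=(P-c)@n; P=P[abs(e)<max(.0015,2.5*e.std())] if _<5 else P
    ex=np.array([-n[0],-n[1],0]); ex-=n*(ex@n); ex/=np.linalg.norm(ex); ey=np.cross(n,ex)
    return c,n,ex,ey,e.std(),len(P)
E
python3 - <<'E'
from h import *
f=np.load("/tmp/w3.npz"); W,im=f["W"],f["im"]
c,n,ex,ey,sd,N=seatfit(W,im,[(296,100),(334,98),(336,165),(298,168)])
print("c",c.round(4),"n",n.round(4),"tilt",np.arccos(n[2]).round(4),"az",np.degrees(np.arctan2(ex[1],ex[0])).round(2),sd.round(5),N)
D=W-c; X=D@ex*1000;Y=D@ey*1000;Z=D@n*1000
h=cv2.cvtColor(im,cv2.COLOR_RGB2HSV)
m=(abs(Z)<3)&(abs(X)<90)&(abs(Y)<60)
k=cv2.morphologyEx(m.astype(np.uint8),cv2.MORPH_OPEN,np.ones((5,5))); nl,l,st,ce=cv2.connectedComponentsWithStats(k); i=1+np.argmax(st[1:,4]); mm=l==i
print("rect xy mm",cv2.minAreaRect(np.stack([X[mm],Y[mm]],1).astype(np.float32)),st[i])
b=(h[...,0]>100)&(h[...,0]<130)&(h[...,1]>110)&(abs(X)<90)&(abs(Y)<60)&(abs(Z-8)<12)
nl,l,st,ce=cv2.connectedComponentsWithStats(b.astype(np.uint8))
for i in range(1,nl):
    if st[i,4]>5: q=l==i; print("blue",st[i,4],X[q].min().round(1),X[q].max().round(1),"Y",Y[q].min().round(1),Y[q].max().round(1),"Z",np.percentile(Z[q],[5,50,95]).round(1))
lp=(Z>17)&(Z<27)&(X<-30)&(X>-90)&(abs(Y)<60); print("lip top",lp.sum(),[np.percentile(a[lp],[2,50,98]).round(1) for a in(X,Y,Z)])
# profile of column means along X
for y0 in (-20,0,20):
    q=(abs(Y-y0)<4)&(abs(X)<100); o=np.argsort(X[q]); print(y0,[(int(a),round(float(bb),1)) for a,bb in zip(X[q][o][::6],Z[q][o][::6])][:60:2])
E
```

```text
c [ 0.5753 -0.0197  0.0802] n [ 0.111  -0.5208  0.8464] tilt 0.5616 az 102.03 0.00085 2611
rect xy mm ((-6.436733245849609, 2.730497360229492), (110.96835327148438, 56.09181594848633), 1.6869254112243652) [ 289   95   51   79 3539]
blue 150 35.7 49.9 Y 31.8 39.8 Z [-1.3 12.1 14. ]
blue 117 -66.3 -45.0 Y 28.6 36.8 Z [-1.9 13.1 14.8]
lip top 773 [array([-71.3, -58.1, -50.5]), array([-43. ,  -7.3,  25.9]), array([19.4, 24.4, 26.1])]
-20 [(-71, 23.8), (-68, 23.8), (-64, 25.1), (-60, 24.3), (-59, 0.8), (-59, 5.2), (-58, 9.5), (-57, 25.3), (-56, 23.5), (-54, 23.2), (-52, 23.3), (-51, 22.3), (-50, 23.4), (-49, 0.8), (-46, 1.8), (-43, 1.5), (-41, -1.5), (-38, 0.2), (-35, 1.2), (-31, 2.1), (-29, 1.5), (-26, 1.0), (-23, 0.7), (-20, 0.3), (-17, 1.9), (-14, 0.6), (-12, 1.3), (-10, 0.7), (-7, -0.1), (-4, -0.5)]
0 [(-72, 24.0), (-68, 24.2), (-64, 26.2), (-61, 23.9), (-60, 6.9), (-59, 25.4), (-59, 2.1), (-58, 1.3), (-57, 24.2), (-55, 26.4), (-53, 0.3), (-52, 23.9), (-51, 0.6), (-51, 23.2), (-49, -0.4), (-45, -0.1), (-42, -0.5), (-39, -0.3), (-36, -0.9), (-32, -0.3), (-30, -1.3), (-27, -1.2), (-24, -1.2), (-21, 0.0), (-18, -0.5), (-15, -0.4), (-13, -0.4), (-11, -0.2), (-7, 0.0), (-4, -0.1)]
20 [(-71, 25.1), (-68, 24.4), (-65, 24.1), (-62, 25.2), (-61, 8.5), (-60, 10.7), (-59, 2.0), (-58, 3.6), (-57, 1.0), (-55, 1.7), (-53, 1.5), (-52, 20.8), (-51, 22.1), (-49, 2.4), (-46, 1.8), (-42, 2.0), (-39, 2.2), (-36, 1.8), (-33, 0.0), (-30, -0.1), (-26, 0.0), (-23, 0.0), (-20, 0.3), (-17, 0.1), (-14, 1.2), (-12, 0.5), (-9, 0.5), (-7, -0.7), (-4, 0.6), (-2, -0.0)]
```

Emit:
send_rows:
  targets:
    - {"dx":36,"dy":0.5,"dz":0,"wx":0,"wy":0,"wz":5.6,"gripper":1}
    - {"dx":36,"dy":0.5,"dz":0,"wx":0,"wy":0,"wz":5.6,"gripper":1}
    - {"dx":36,"dy":0.5,"dz":0,"wx":0,"wy":0,"wz":5.6,"gripper":1}
    - {"dx":36,"dy":0.5,"dz":0,"wx":0,"wy":0,"wz":5.6,"gripper":1}
    - {"dx":36,"dy":0.5,"dz":2,"wx":0,"wy":0,"wz":5.6,"gripper":1}
    - {"dx":36,"dy":0.5,"dz":6,"wx":0,"wy":0,"wz":5.6,"gripper":1}
    - {"dx":36,"dy":0.5,"dz":6,"wx":0,"wy":0,"wz":5.6,"gripper":1}
    - {"dx":36,"dy":0.5,"dz":6,"wx":0,"wy":0,"wz":5.6,"gripper":1}

```text
time_s: 3.0
tool_pos: [0.485, 0.2863, 0.2663]
tcp_rot: [0.0, 0.682, 0.732, -0.0]
ft_force: [0.1, -0.7, 0.1]
grip_width: 0.0868
gripper_force: 0.0
```

```bash
python3 - <<'E'
from h import *
W,im,d=snap("wrist","w4"); s=manip.sense(); print(s["time_s"],s["tool_pos"].round(4),rot(s).as_matrix().round(3))
h=cv2.cvtColor(im,cv2.COLOR_RGB2HSV)
o=((h[...,0]<20)&(h[...,1]>150)&(abs(W[...,0]-.475)<.1)&(abs(W[...,1]-.34)<.12)&(W[...,2]<.012)).astype(np.uint8)
P=W[o>0]; print("sep",len(P),cv2.minAreaRect((P[:,:2]*1000).astype(np.float32)),np.percentile(P[:,2],[5,50,95]))
v,u=np.where(o>0); print(u.min(),u.max(),v.min(),v.max())
E
```

```text
3.05 [0.4856 0.2859 0.267 ] [[-0.069  0.998  0.001]
 [ 0.998  0.069 -0.001]
 [-0.001  0.001 -1.   ]]
sep 4520 ((475.3976135253906, 334.208740234375), (54.441253662109375, 118.81891632080078), 2.994144916534424) [0.00515053 0.00651534 0.00780999]
251 297 77 177
```

```bash
cat >> h.py <<'E'
c0=np.array([.5753,-.0197,.0802]); n0=np.array([.111,-.5208,.8464]); n0/=np.linalg.norm(n0)
_ex=np.array([-n0[0],-n0[1],0]); _ex-=n0*(_ex@n0); _ex/=np.linalg.norm(_ex); _ey=np.cross(n0,_ex)
S0=c0-.071*_ex+.0285*_ey
def frame(az=103.8,t=.5616):
    a=np.radians(az); x=np.array([np.cos(a)*np.cos(t),np.sin(a)*np.cos(t),np.sin(t)]); y=np.array([-np.sin(a),np.cos(a),0]); return np.stack([x,y,np.cross(x,y)],1)
F0=frame()
E
python3 - <<'E'
from h import *
print("seat",S0.round(4),F0.round(3))
go([.4754,.3342,.04],down(93.2)); go([.4754,.3342,.003],down(93.2))
E
```

```text
seat [ 0.56   -0.0844  0.0424] [[-0.202 -0.971  0.127]
 [ 0.822 -0.239 -0.517]
 [ 0.533  0.     0.846]]
dxyz cm [ 4.9  -0.71 22.7 ] w deg [0.06 0.04 0.77]
dxyz cm [ 4.9  -0.72 26.4 ] w deg [0.06 0.04 0.77]
```

Emit:
send_rows:
  targets:
    - {"dx":4.9,"dy":-0.7,"dz":6,"wx":0,"wy":0,"wz":0.8,"gripper":1}
    - {"dx":4.9,"dy":-0.7,"dz":12,"wx":0,"wy":0,"wz":0.8,"gripper":1}
    - {"dx":4.9,"dy":-0.7,"dz":18,"wx":0,"wy":0,"wz":0.8,"gripper":1}
    - {"dx":4.9,"dy":-0.7,"dz":22,"wx":0,"wy":0,"wz":0.8,"gripper":1}
    - {"dx":4.9,"dy":-0.7,"dz":24,"wx":0,"wy":0,"wz":0.8,"gripper":1}
    - {"dx":4.9,"dy":-0.7,"dz":25.5,"wx":0,"wy":0,"wz":0.8,"gripper":1}
    - {"dx":4.9,"dy":-0.7,"dz":26,"wx":0,"wy":0,"wz":0.8,"gripper":1}
    - {"dx":4.9,"dy":-0.7,"dz":26.2,"wx":0,"wy":0,"wz":0.8,"gripper":1}
  grip_force: 8

```text
time_s: 4.05
tool_pos: [0.4748, 0.3364, 0.0056]
tcp_rot: [0.0, 0.686, 0.727, 0.001]
ft_force: [0.4, -0.4, -0.4]
grip_width: 0.0866
gripper_force: 0.0
```

```bash
python3 - <<'E'
from h import *
go([.4754,.3342,.002],down(93.2)); print(manip.sense()["tool_pos"],manip.sense()["ft_force"])
E
```

```text
dxyz cm [-0.23  0.05  0.36] w deg [ 0.12 -0.06  0.11]
[0.47477444 0.33641379 0.00563027] [ 0.35935168 -0.42554641 -0.42647598]
```

Emit:
send_rows:
  targets:
    - {"dx":-0.2,"dy":0,"dz":0.3,"wx":0,"wy":0,"wz":0,"gripper":1}
    - {"dx":-0.2,"dy":0,"dz":0.3,"wx":0,"wy":0,"wz":0,"gripper":-1}
    - {"dx":-0.2,"dy":0,"dz":0.3,"wx":0,"wy":0,"wz":0,"gripper":-1}
    - {"dx":-0.2,"dy":0,"dz":0.3,"wx":0,"wy":0,"wz":0,"gripper":-1}
    - {"dx":-0.2,"dy":0,"dz":0.3,"wx":0,"wy":0,"wz":0,"gripper":-1}
    - {"dx":-0.2,"dy":0,"dz":0.3,"wx":0,"wy":0,"wz":0,"gripper":-1}
  grip_force: 10

```text
time_s: 4.8
tool_pos: [0.4741, 0.334, 0.0016]
tcp_rot: [0.0, 0.686, 0.727, 0.0]
ft_force: [0.9, -0.4, 0.2]
grip_width: 0.0557
gripper_force: 10.0
```

```bash
cat >> h.py <<'E'
def tool(F): return R.from_matrix(F*np.array([1,-1,-1]))
def at(x,y,z,F=F0,S=S0): return S+F@np.array([x,y,z])/1000
E
python3 - <<'E'
from h import *
p=at(92,-31,90); print(p,at(92,-31,12)); go(p,tool(F0))
E
```

```text
[ 0.58291654 -0.04794597  0.16756182] [ 0.57300829 -0.00760679  0.1015423 ]
dxyz cm [-38.76   8.65 -16.6 ] w deg [  2.95  32.09 -10.18]
```

Emit:
send_rows:
  targets:
    - {"dx":0,"dy":0,"dz":-3,"wx":0,"wy":0,"wz":0,"gripper":-1}
    - {"dx":0,"dy":0,"dz":-8,"wx":0,"wy":0,"wz":0,"gripper":-1}
    - {"dx":0,"dy":0,"dz":-14,"wx":0,"wy":0,"wz":0,"gripper":-1}
    - {"dx":0,"dy":0,"dz":-20,"wx":0,"wy":0,"wz":0,"gripper":-1}
    - {"dx":0,"dy":0,"dz":-22,"wx":0,"wy":0,"wz":0,"gripper":-1}

```text
time_s: 5.42
tool_pos: [0.4749, 0.3354, 0.2255]
tcp_rot: [0.001, 0.686, 0.727, 0.003]
ft_force: [0.1, -0.8, -1.1]
grip_width: 0.0561
gripper_force: 10.0
```

```bash
python3 - <<'E'
from h import *
W,im,d=snap("wrist","w5"); s=manip.sense(); print(s["tool_pos"].round(4),s["grip_width"],s["ft_force"].round(2))
h=cv2.cvtColor(im,cv2.COLOR_RGB2HSV)
T=rot(s).inv().apply((W-s["tool_pos"]).reshape(-1,3)).reshape(W.shape)*1000
o=(h[...,0]<20)&(h[...,1]>150)&(abs(T[...,2])<20)&(abs(T[...,0])<80)
P=T[o]; c=P.mean(0); n=np.linalg.svd(P-c,full_matrices=False)[2][2]; print("sheet in tool",len(P),c.round(1),(n*np.sign(n[2])).round(3),cv2.minAreaRect(P[:,:2].astype(np.float32)),np.percentile(P[:,0],[0.5,99.5]))
go(at(92,-31,90),tool(F0))
E
```

```text
[0.4752 0.3355 0.2261] 0.05628025912281395 [0.48 0.8  0.35]
sheet in tool 19025 [15.8  0.4 -4.2] [-0.    -0.002  1.   ] ((5.2814178466796875, 1.0896759033203125), (109.23509216308594, 70.189697265625), 0.0726471021771431) [-47.96468582  59.70823963]
dxyz cm [-38.92   8.49   5.79] w deg [  3.31  31.93 -10.09]
```

Emit:
send_rows:
  targets:
    - {"dx":-6,"dy":1.4,"dz":0,"wx":1,"wy":9,"wz":-3,"gripper":-1}
    - {"dx":-12,"dy":2.6,"dz":0,"wx":2,"wy":18,"wz":-6,"gripper":-1}
    - {"dx":-18,"dy":3.9,"dz":0,"wx":2.5,"wy":26,"wz":-8,"gripper":-1}
    - {"dx":-24,"dy":5.2,"dz":1,"wx":3.3,"wy":31.9,"wz":-10.1,"gripper":-1}
    - {"dx":-30,"dy":6.6,"dz":3,"wx":3.3,"wy":31.9,"wz":-10.1,"gripper":-1}
    - {"dx":-36,"dy":7.9,"dz":5,"wx":3.3,"wy":31.9,"wz":-10.1,"gripper":-1}
    - {"dx":-38.9,"dy":8.5,"dz":5.8,"wx":3.3,"wy":31.9,"wz":-10.1,"gripper":-1}
    - {"dx":-38.9,"dy":8.5,"dz":5.8,"wx":3.3,"wy":31.9,"wz":-10.1,"gripper":-1}

```text
time_s: 6.48
tool_pos: [0.5812, -0.0561, 0.1584]
tcp_rot: [-0.22, 0.598, 0.752, 0.166]
ft_force: [-1.2, -0.0, -1.2]
grip_width: 0.0559
gripper_force: 10.0
```

```bash
python3 - <<'E'
from h import *
W,im,d=snap("wrist","w6"); s=manip.sense(); print(s["time_s"],s["tool_pos"].round(4),s["joint_pos"].round(2),s["grip_width"],s["ft_force"].round(2))
go(at(92,-31,90),tool(F0)); go(at(92,-31,12),tool(F0))
E
```

```text
6.525 [ 0.5806 -0.052   0.1603] [ 0.86  0.73 -0.92  1.64  0.03  1.18  0.26] 0.05601462229640152 [ 0.5   0.02 -0.84]
dxyz cm [ 0.68  0.31 -0.44] w deg [-0.42  0.03 -0.55]
dxyz cm [0.68 0.37 7.36] w deg [-0.42  0.03 -0.55]
```

View pics/w6.png

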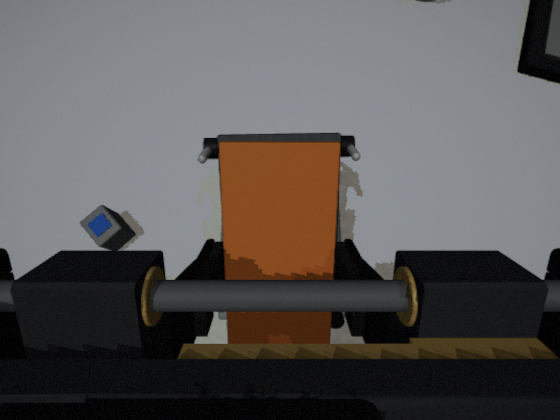

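Emit:
send_rows:
  targets:
    - {"dx":0.3,"dy":0.2,"dz":2,"wx":-0.4,"wy":0,"wz":-0.5,"gripper":-1}
    - {"dx":0.6,"dy":0.4,"dz":4,"wx":-0.4,"wy":0,"wz":-0.5,"gripper":-1}
    - {"dx":0.6,"dy":0.4,"dz":5.5,"wx":-0.4,"wy":0,"wz":-0.5,"gripper":-1}
    - {"dx":0.6,"dy":0.4,"dz":6.4,"wx":-0.4,"wy":0,"wz":-0.5,"gripper":-1}
    - {"dx":0.6,"dy":0.4,"dz":6.6,"wx":-0.4,"wy":0,"wz":-0.5,"gripper":-1}
    - {"dx":0.6,"dy":0.4,"dz":6.6,"wx":-0.4,"wy":0,"wz":-0.5,"gripper":-1}

```text
time_s: 7.28
tool_pos: [0.5757, -0.0099, 0.1109]
tcp_rot: [-0.216, 0.591, 0.758, 0.171]
ft_force: [0.3, 0.4, -0.3]
grip_width: 0.0554
gripper_force: 10.0
```

```bash
cat >> h.py <<'E'
def st(F=F0,S=S0):
    s=manip.sense(); f=F.T@s["ft_force"]; p=F.T@(s["tool_pos"]-S)*1000
    print("t",s["time_s"],"tcp seat mm",p.round(2),"f seat",f.round(2),"rel w deg",(tool(F).inv()*rot(s)).as_rotvec(degrees=True).round(2),"w",round(float(s["grip_width"])*1000,2))
E
python3 - <<'E'
from h import *
st(); W,im,d=snap("side","s2"); x,y=190,150; save("s2c",cv2.resize(im[y:y+120,x:x+160],None,fx=5,fy=5,interpolation=cv2.INTER_CUBIC))
E
```

```text
t 7.275 tcp seat mm [ 94.52 -33.07  21.48] f seat [ 0.1  -0.34 -0.39] rel w deg [-0.1  -0.17 -0.3 ] w 55.44
```

View pics/s2c.png

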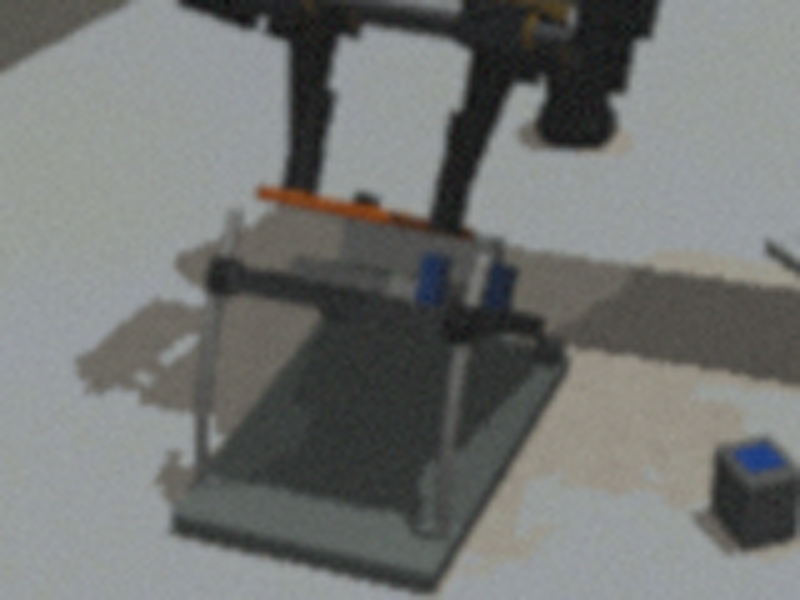

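Emit:
send_rows:
  targets:
    - {"dx":-0.4,"dy":-0.2,"dz":0.8,"wx":0,"wy":0,"wz":0.2,"gripper":-1}
    - {"dx":-0.4,"dy":-0.2,"dz":1.3,"wx":0,"wy":0,"wz":0.2,"gripper":-1}
    - {"dx":-0.4,"dy":-0.2,"dz":1.5,"wx":0,"wy":0,"wz":0.2,"gripper":-1}
    - {"dx":-0.4,"dy":-0.2,"dz":1.6,"wx":0,"wy":0,"wz":0.2,"gripper":-1}
    - {"dx":-0.4,"dy":-0.2,"dz":1.6,"wx":0,"wy":0,"wz":0.2,"gripper":-1}

```text
time_s: 7.95
tool_pos: [0.5724, -0.0051, 0.0951]
tcp_rot: [-0.217, 0.592, 0.757, 0.171]
ft_force: [0.3, 0.4, -0.2]
grip_width: 0.0558
gripper_force: 10.0
```

```bash
python3 -c "
from h import *
st()"
```

```text
t 7.95 tcp seat mm [ 90.73 -31.     5.2 ] f seat [ 0.17 -0.42 -0.31] rel w deg [-0.07 -0.15 -0.12] w 55.78
```

Creep down to contact.

Emit:
send_rows:
  targets:
    - {"dx":0,"dy":0,"dz":0.08,"wx":0,"wy":0,"wz":0,"gripper":-1}
    - {"dx":0,"dy":0,"dz":0.16,"wx":0,"wy":0,"wz":0,"gripper":-1}
    - {"dx":0,"dy":0,"dz":0.24,"wx":0,"wy":0,"wz":0,"gripper":-1}
    - {"dx":0,"dy":0,"dz":0.24,"wx":0,"wy":0,"wz":0,"gripper":-1}

```text
time_s: 8.45
tool_pos: [0.572, -0.004, 0.093]
tcp_rot: [-0.217, 0.592, 0.757, 0.171]
ft_force: [0.5, 0.5, -0.8]
grip_width: 0.0559
gripper_force: 10.0
```

```bash
python3 -c "
from h import *
st()"
```

```text
t 8.45 tcp seat mm [ 90.62 -30.88   2.74] f seat [-0.11 -0.61 -0.83] rel w deg [-0.06 -0.15 -0.11] w 55.89
```

Emit:
send_rows:
  targets:
    - {"dx":0,"dy":0,"dz":0.05,"wx":0,"wy":0,"wz":0,"gripper":-1}
    - {"dx":0,"dy":0,"dz":0.1,"wx":0,"wy":0,"wz":0,"gripper":-1}
    - {"dx":0,"dy":0,"dz":0.1,"wx":0,"wy":0,"wz":0,"gripper":-1}

```text
time_s: 8.82
tool_pos: [0.572, -0.0036, 0.0924]
tcp_rot: [-0.216, 0.592, 0.757, 0.171]
ft_force: [-0.7, -0.9, 1.4]
grip_width: 0.0558
gripper_force: 10.0
```

```bash
python3 -c "
from h import *
st()"
```

```text
t 8.825 tcp seat mm [ 90.64 -30.95   2.01] f seat [0.2  0.9  1.58] rel w deg [-0.07 -0.16 -0.11] w 55.77
```

Emit:
send_rows:
  targets:
    - {"dx":0,"dy":0,"dz":-0.15,"wx":0,"wy":0,"wz":0,"gripper":-1}
    - {"dx":-0.3,"dy":-0.1,"dz":-0.15,"wx":0,"wy":0,"wz":0,"gripper":-1}
    - {"dx":-0.6,"dy":-0.2,"dz":-0.15,"wx":0,"wy":0,"wz":0,"gripper":-1}
    - {"dx":-0.8,"dy":-0.25,"dz":-0.15,"wx":0,"wy":0,"wz":0,"gripper":-1}
    - {"dx":-0.8,"dy":-0.25,"dz":-0.15,"wx":0,"wy":0,"wz":0,"gripper":-1}

```text
time_s: 9.45
tool_pos: [0.5712, -0.0117, 0.089]
tcp_rot: [-0.217, 0.593, 0.757, 0.171]
ft_force: [-0.2, -0.7, -0.6]
grip_width: 0.0555
gripper_force: 10.0
```

```bash
python3 -c "
from h import *
st()"
```

```text
t 9.45 tcp seat mm [ 82.27 -28.3    3.26] f seat [-0.87  0.41 -0.16] rel w deg [-0.07 -0.15 -0.08] w 55.46
```

Emit:
send_rows:
  targets:
    - {"dx":0,"dy":-0.05,"dz":0,"wx":0,"wy":0,"wz":0,"gripper":-1}
    - {"dx":0,"dy":-0.1,"dz":0,"wx":0,"wy":0,"wz":0,"gripper":-1}
    - {"dx":0,"dy":-0.15,"dz":0,"wx":0,"wy":0,"wz":0,"gripper":-1}
    - {"dx":0,"dy":-0.15,"dz":0,"wx":0,"wy":0,"wz":0,"gripper":-1}

```text
time_s: 9.95
tool_pos: [0.5702, -0.0117, 0.0893]
tcp_rot: [-0.216, 0.593, 0.757, 0.171]
ft_force: [1.6, 1.3, -2.2]
grip_width: 0.0559
gripper_force: 10.0
```

```bash
python3 -c "
from h import *
st()"
```

```text
t 9.95 tcp seat mm [ 82.74 -27.31   3.41] f seat [-0.38 -1.88 -2.31] rel w deg [-0.12 -0.15 -0.12] w 55.85
```

Emit:
send_rows:
  targets:
    - {"dx":-0.3,"dy":0.1,"dz":0,"wx":0,"wy":0,"wz":0,"gripper":-1}
    - {"dx":-0.5,"dy":0.1,"dz":0,"wx":0,"wy":0,"wz":0,"gripper":-1}
    - {"dx":-0.7,"dy":0.1,"dz":0,"wx":0,"wy":0,"wz":0,"gripper":-1}
    - {"dx":-0.8,"dy":0.1,"dz":0,"wx":0,"wy":0,"wz":0,"gripper":-1}
    - {"dx":-0.8,"dy":0.1,"dz":0,"wx":0,"wy":0,"wz":0,"gripper":-1}

```text
time_s: 10.58
tool_pos: [0.5724, -0.0182, 0.0848]
tcp_rot: [-0.217, 0.593, 0.757, 0.171]
ft_force: [-0.1, 0.3, -0.0]
grip_width: 0.0558
gripper_force: 10.0
```

```bash
python3 -c "
from h import *
st()"
```

```text
t 10.575 tcp seat mm [ 74.48 -27.85   3.29] f seat [ 0.25 -0.02 -0.18] rel w deg [-0.06 -0.15 -0.1 ] w 55.83
```

Creep towards the lip.

Emit:
send_rows:
  targets:
    - {"dx":-0.08,"dy":0,"dz":0,"wx":0,"wy":0,"wz":0,"gripper":-1}
    - {"dx":-0.16,"dy":0,"dz":0,"wx":0,"wy":0,"wz":0,"gripper":-1}
    - {"dx":-0.24,"dy":0,"dz":0,"wx":0,"wy":0,"wz":0,"gripper":-1}
    - {"dx":-0.24,"dy":0,"dz":0,"wx":0,"wy":0,"wz":0,"gripper":-1}

```text
time_s: 11.08
tool_pos: [0.5729, -0.0202, 0.0836]
tcp_rot: [-0.217, 0.593, 0.757, 0.171]
ft_force: [-0.0, 0.5, -0.3]
grip_width: 0.0561
gripper_force: 10.0
```

```bash
python3 -c "
from h import *
st()"
```

```text
t 11.075 tcp seat mm [ 72.16 -27.93   3.33] f seat [ 0.3  -0.09 -0.53] rel w deg [-0.07 -0.15 -0.11] w 56.06
```

Emit:
send_rows:
  targets:
    - {"dx":-0.08,"dy":0,"dz":0,"wx":0,"wy":0,"wz":0,"gripper":-1}
    - {"dx":-0.16,"dy":0,"dz":0,"wx":0,"wy":0,"wz":0,"gripper":-1}
    - {"dx":-0.16,"dy":0,"dz":0,"wx":0,"wy":0,"wz":0,"gripper":-1}

```text
time_s: 11.45
tool_pos: [0.5733, -0.0215, 0.0828]
tcp_rot: [-0.217, 0.593, 0.757, 0.171]
ft_force: [-0.2, 0.1, 0.2]
grip_width: 0.0556
gripper_force: 10.0
```

```bash
python3 -c "
from h import *
st()"
```

```text
t 11.45 tcp seat mm [ 70.58 -27.95   3.34] f seat [0.19 0.21 0.07] rel w deg [-0.07 -0.15 -0.11] w 55.62
```

Emit:
send_rows:
  targets:
    - {"dx":-0.08,"dy":0,"dz":0,"wx":0,"wy":0,"wz":0,"gripper":-1}
    - {"dx":-0.16,"dy":0,"dz":0,"wx":0,"wy":0,"wz":0,"gripper":-1}
    - {"dx":-0.16,"dy":0,"dz":0,"wx":0,"wy":0,"wz":0,"gripper":-1}

```text
time_s: 11.82
tool_pos: [0.5732, -0.0215, 0.0825]
tcp_rot: [-0.217, 0.592, 0.757, 0.171]
ft_force: [-1.6, 3.0, 2.1]
grip_width: 0.0562
gripper_force: 10.0
```

```bash
python3 -c "
from h import *
st()"
```

```text
t 11.825 tcp seat mm [ 70.35 -27.9    3.11] f seat [3.92 0.84 0.03] rel w deg [-0.03 -0.06 -0.16] w 56.23
```

Emit:
send_rows:
  targets:
    - {"dx":0,"dy":-0.08,"dz":0,"wx":0,"wy":0,"wz":0,"gripper":-1}
    - {"dx":0,"dy":-0.16,"dz":0.05,"wx":0,"wy":0,"wz":0,"gripper":-1}
    - {"dx":0,"dy":-0.16,"dz":0.12,"wx":0,"wy":0,"wz":0,"gripper":-1}
    - {"dx":0,"dy":-0.16,"dz":0.12,"wx":0,"wy":0,"wz":0,"gripper":-1}

```text
time_s: 12.32
tool_pos: [0.573, -0.0213, 0.082]
tcp_rot: [-0.216, 0.592, 0.757, 0.172]
ft_force: [0.1, 4.3, 3.7]
grip_width: 0.056
gripper_force: 10.0
```

```bash
python3 -c "
from h import *
st()"
```

```text
t 12.325 tcp seat mm [ 70.3  -27.68   2.54] f seat [ 5.55 -1.13  0.93] rel w deg [-0.21 -0.1  -0.19] w 55.95
```

Emit:
send_rows:
  targets:
    - {"dx":0.06,"dy":-0.12,"dz":0.12,"wx":0,"wy":0,"wz":0,"gripper":0.6}
    - {"dx":0.06,"dy":-0.12,"dz":0.12,"wx":0,"wy":0,"wz":0,"gripper":0.6}
    - {"dx":0.06,"dy":-0.12,"dz":0.12,"wx":0,"wy":0,"wz":0,"gripper":0.6}
    - {"dx":0.06,"dy":-0.12,"dz":0.12,"wx":0,"wy":0,"wz":0,"gripper":0.6}

```text
time_s: 12.82
tool_pos: [0.5703, -0.0223, 0.0799]
tcp_rot: [-0.216, 0.593, 0.757, 0.171]
ft_force: [-0.5, -0.1, -0.3]
grip_width: 0.0694
gripper_force: 0.0
```

```bash
python3 - <<'E'
from h import *
st()
W,im,d=snap("wrist","w7")
D=(W-S0)@F0*1000; h=cv2.cvtColor(im,cv2.COLOR_RGB2HSV)
o=(h[...,0]<20)&(h[...,1]>150)&(abs(D[...,2])<20)&(abs(D[...,0]-70)<80)
P=D[o]; c=P.mean(0); n=np.linalg.svd(P-c,full_matrices=False)[2][2]; print("sheet seat",len(P),c.round(1),(n*np.sign(n[2])).round(3),[np.percentile(P[:,k],[1,50,99]).round(1) for k in range(3)])
E
```

```text
t 12.825 tcp seat mm [ 68.92 -24.86   0.95] f seat [-0.1   0.5  -0.23] rel w deg [-0.06 -0.18 -0.07] w 69.39
sheet seat 19714 [ 86.3 -28.1   7.1] [ 0.016 -0.008  1.   ] [array([ 23.4,  91.1, 130. ]), array([-55.5, -28.1,  -0.8]), array([5.2, 7.1, 8.9])]
```

View pics/w7.png

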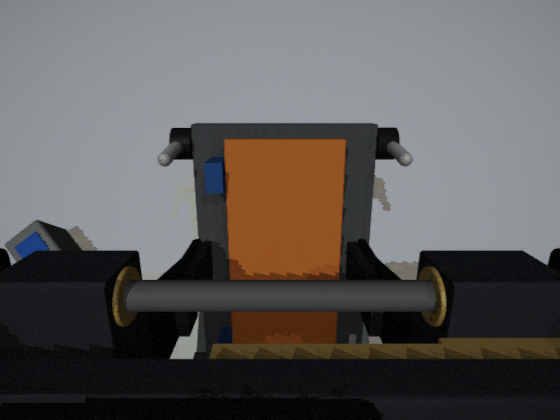

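Emit:
send_rows:
  targets:
    - {"dx":0,"dy":0,"dz":-0.15,"wx":0,"wy":0,"wz":0,"gripper":0.6}
    - {"dx":0,"dy":-0.2,"dz":-0.15,"wx":0,"wy":0,"wz":0,"gripper":0.6}
    - {"dx":0,"dy":-0.3,"dz":-0.15,"wx":0,"wy":0,"wz":0,"gripper":0.6}
    - {"dx":0,"dy":-0.4,"dz":-0.15,"wx":0,"wy":0,"wz":0,"gripper":0.6}
    - {"dx":0,"dy":-0.48,"dz":-0.15,"wx":0,"wy":0,"wz":0,"gripper":0.6}
    - {"dx":0,"dy":-0.48,"dz":-0.15,"wx":0,"wy":0,"wz":0,"gripper":0.6}

```text
time_s: 13.62
tool_pos: [0.5663, -0.0236, 0.0816]
tcp_rot: [-0.216, 0.593, 0.757, 0.171]
ft_force: [1.2, 0.6, -0.3]
grip_width: 0.0694
gripper_force: 0.5
```

```bash
python3 -c "
from h import *
st()"
```

```text
t 13.625 tcp seat mm [ 69.56 -20.65   2.55] f seat [ 0.09 -1.31 -0.4 ] rel w deg [-0.11 -0.16 -0.12] w 69.41
```

Emit:
send_rows:
  targets:
    - {"dx":0,"dy":-0.1,"dz":0,"wx":0,"wy":0,"wz":0,"gripper":0.6}
    - {"dx":0,"dy":-0.15,"dz":0,"wx":0,"wy":0,"wz":0,"gripper":0.6}
    - {"dx":0,"dy":-0.15,"dz":0,"wx":0,"wy":0,"wz":0,"gripper":0.6}

```text
time_s: 14.0
tool_pos: [0.5662, -0.0239, 0.0821]
tcp_rot: [-0.215, 0.593, 0.757, 0.172]
ft_force: [4.6, 1.4, -0.8]
grip_width: 0.0696
gripper_force: 2.6
```

```bash
python3 -c "
from h import *
st(); go(at(140,-28,45),tool(F0))"
```

```text
t 14.0 tcp seat mm [ 69.6  -20.53   3.09] f seat [-0.16 -4.82 -0.8 ] rel w deg [-0.29 -0.19 -0.13] w 69.59
dxyz cm [ 7.02  0.78 -4.21] w deg [0.29 0.19 0.13]
```

Emit:
send_rows:
  targets:
    - {"dx":0,"dy":0.5,"dz":0,"wx":0,"wy":0,"wz":0,"gripper":0.6}
    - {"dx":0,"dy":0.5,"dz":-3,"wx":0,"wy":0,"wz":0,"gripper":-1}
    - {"dx":5,"dy":0.9,"dz":-4,"wx":0,"wy":0.2,"wz":0,"gripper":-1}
    - {"dx":8.2,"dy":0.9,"dz":-4,"wx":0,"wy":0.2,"wz":0,"gripper":-1}
    - {"dx":8.2,"dy":0.9,"dz":-4,"wx":0,"wy":0.2,"wz":0,"gripper":-1}
    - {"dx":8.2,"dy":0.9,"dz":-2,"wx":0,"wy":0.2,"wz":0,"gripper":-1}
    - {"dx":8.2,"dy":0.9,"dz":-0.2,"wx":0,"wy":0.2,"wz":0,"gripper":-1}
    - {"dx":8.2,"dy":0.9,"dz":0,"wx":0,"wy":0.2,"wz":0,"gripper":-1}

```text
time_s: 15.0
tool_pos: [0.5549, 0.0459, 0.1231]
tcp_rot: [-0.22, 0.592, 0.756, 0.171]
ft_force: [0.4, -0.1, 0.6]
grip_width: 0.0076
gripper_force: 0.0
```

```bash
python3 -c "
from h import *
st()"
```

```text
t 15.0 tcp seat mm [151.11 -26.18   0.29] f seat [ 0.18 -0.33  0.6 ] rel w deg [ 0.15  0.12 -0.07] w 7.56
```

Emit:
send_rows:
  targets:
    - {"dx":-0.2,"dy":0.1,"dz":-0.2,"wx":0,"wy":0,"wz":0,"gripper":-1}
    - {"dx":-0.5,"dy":0.1,"dz":-0.2,"wx":0,"wy":0,"wz":0,"gripper":-1}
    - {"dx":-0.7,"dy":0.1,"dz":-0.2,"wx":0,"wy":0,"wz":0,"gripper":-1}
    - {"dx":-0.85,"dy":0.1,"dz":-0.2,"wx":0,"wy":0,"wz":0,"gripper":-1}
    - {"dx":-0.95,"dy":0.1,"dz":-0.2,"wx":0,"wy":0,"wz":0,"gripper":-1}
    - {"dx":-1.05,"dy":0.1,"dz":-0.2,"wx":0,"wy":0,"wz":0,"gripper":-1}
    - {"dx":-1.05,"dy":0.1,"dz":-0.2,"wx":0,"wy":0,"wz":0,"gripper":-1}

```text
time_s: 15.88
tool_pos: [0.5598, 0.0366, 0.1214]
tcp_rot: [-0.218, 0.592, 0.757, 0.172]
ft_force: [-1.1, 1.9, 1.6]
grip_width: 0.0002
gripper_force: 0.7
```

```bash
python3 -c "
from h import *
st()"
```

```text
t 15.875 tcp seat mm [141.62 -28.72   4.24] f seat [2.69 0.59 0.24] rel w deg [-0.06  0.08 -0.13] w 0.21
```

Emit:
send_rows:
  targets:
    - {"dx":-0.08,"dy":0,"dz":0.1,"wx":0,"wy":0,"wz":0,"gripper":-1}
    - {"dx":-0.1,"dy":0,"dz":0.1,"wx":0,"wy":0,"wz":0,"gripper":-1}
    - {"dx":-0.1,"dy":0,"dz":0.1,"wx":0,"wy":0,"wz":0,"gripper":-1}

```text
time_s: 16.25
tool_pos: [0.5599, 0.0371, 0.1206]
tcp_rot: [-0.218, 0.592, 0.757, 0.172]
ft_force: [-1.8, 1.7, 5.2]
grip_width: 0.0003
gripper_force: 2.0
```

```bash
python3 -c "
from h import *
st(); print(manip.sense()['tool_pos'])
p=np.array([.4625,-.292,.25]); go(p,down(64.2)); go(p,down(244.2))"
```

```text
t 16.25 tcp seat mm [141.55 -28.93   3.37] f seat [4.51 1.33 3.33] rel w deg [-0.06  0.14 -0.16] w 0.31
[0.55989381 0.03709054 0.12063031]
dxyz cm [-18.08 -17.33 -26.79] w deg [-11.06 -31.04  38.67]
dxyz cm [-18.08 -17.33 -26.79] w deg [  39.35  -14.02 -135.6 ]
```

Emit:
send_rows:
  targets:
    - {"dx":1,"dy":0,"dz":0,"wx":0,"wy":0,"wz":0,"gripper":-1}
    - {"dx":1,"dy":0,"dz":-4,"wx":0,"wy":0,"wz":0,"gripper":-1}
    - {"dx":0,"dy":0,"dz":-10,"wx":0,"wy":0,"wz":0,"gripper":1}
    - {"dx":-3,"dy":-3,"dz":-15,"wx":-2.5,"wy":-7.5,"wz":10,"gripper":1}
    - {"dx":-6,"dy":-6,"dz":-18,"wx":-5,"wy":-15,"wz":19,"gripper":1}
    - {"dx":-10,"dy":-9,"dz":-21,"wx":-7.5,"wy":-22,"wz":28,"gripper":1}
    - {"dx":-14,"dy":-13,"dz":-24,"wx":-11,"wy":-31,"wz":38.7,"gripper":1}
    - {"dx":-17,"dy":-16,"dz":-26.5,"wx":-11,"wy":-31,"wz":38.7,"gripper":1}

```text
time_s: 17.25
tool_pos: [0.4712, -0.281, 0.2537]
tcp_rot: [0.002, 0.848, 0.529, -0.002]
ft_force: [0.6, 0.4, -0.5]
grip_width: 0.0524
gripper_force: 0.0
```

```bash
python3 -c "
from h import *
st(); go([.4625,-.292,.2],down(64.2))
W,im,d=snap('wrist','w8')
m=(abs(W[...,0]-.465)<.09)&(abs(W[...,1]+.29)<.09)&(W[...,2]>.005)&(W[...,2]<.012); print(m.sum(),cv2.minAreaRect((W[m][:,:2]*1000).astype(np.float32)))
D=(W-S0)@F0*1000; h=cv2.cvtColor(im,cv2.COLOR_RGB2HSV)
o=(h[...,0]<20)&(h[...,1]>150)&(abs(D[...,2])<20)&(abs(D[...,0]-70)<80)
P=D[o]; print(len(P)); print([np.percentile(P[:,k],[1,50,99]).round(1) for k in range(3)] if len(P) else '')
"
```

```text
t 17.25 tcp seat mm [-31.13 133.08 269.2 ] f seat [-0.03 -0.64 -0.52] rel w deg [-11.18 -31.2   38.84] w 52.39
dxyz cm [-1.34 -0.31  5.37] w deg [ 0.1   0.33 -0.29]
4419 ((462.53057861328125, -291.95721435546875), (120.00947570800781, 56.03695297241211), 64.1060562133789)
0
```

Emit:
send_rows:
  targets:
    - {"dx":-1.2,"dy":-0.3,"dz":5,"wx":0,"wy":0,"wz":0,"gripper":1}
    - {"dx":-1.2,"dy":-0.3,"dz":10,"wx":0,"wy":0,"wz":0,"gripper":1}
    - {"dx":-1.2,"dy":-0.3,"dz":15,"wx":0,"wy":0,"wz":0,"gripper":1}
    - {"dx":-1.2,"dy":-0.3,"dz":19,"wx":0,"wy":0,"wz":0,"gripper":1}
    - {"dx":-1.2,"dy":-0.3,"dz":21.5,"wx":0,"wy":0,"wz":0,"gripper":1}
    - {"dx":-1.2,"dy":-0.3,"dz":23,"wx":0,"wy":0,"wz":0,"gripper":1}
    - {"dx":-1.2,"dy":-0.3,"dz":23,"wx":0,"wy":0,"wz":0,"gripper":1}

```text
time_s: 18.18
tool_pos: [0.4642, -0.2884, 0.0224]
tcp_rot: [-0.001, 0.847, 0.531, -0.001]
ft_force: [-0.1, -0.2, -0.7]
grip_width: 0.0872
gripper_force: 0.0
```

```bash
python3 -c "
from h import *
print(manip.sense()['tool_pos']); go([.4625,-.292,.002],down(64.1))"
```

```text
[ 0.46419355 -0.28841268  0.02236688]
dxyz cm [-0.4   0.01  2.04] w deg [-0.11  0.05  0.07]
```

Emit:
send_rows:
  targets:
    - {"dx":-0.4,"dy":0,"dz":1,"wx":0,"wy":0,"wz":0,"gripper":1}
    - {"dx":-0.4,"dy":0,"dz":1.8,"wx":0,"wy":0,"wz":0,"gripper":1}
    - {"dx":-0.4,"dy":0,"dz":2.05,"wx":0,"wy":0,"wz":0,"gripper":1}
    - {"dx":-0.4,"dy":0,"dz":2.05,"wx":0,"wy":0,"wz":0,"gripper":-1}
    - {"dx":-0.4,"dy":0,"dz":2.05,"wx":0,"wy":0,"wz":0,"gripper":-1}
    - {"dx":-0.4,"dy":0,"dz":2.05,"wx":0,"wy":0,"wz":0,"gripper":-1}
    - {"dx":-0.4,"dy":0,"dz":2.05,"wx":0,"wy":0,"wz":0,"gripper":-1}
    - {"dx":-0.4,"dy":0,"dz":2.05,"wx":0,"wy":0,"wz":0,"gripper":-1}
  grip_force: 12

```text
time_s: 19.18
tool_pos: [0.4628, -0.2926, 0.0026]
tcp_rot: [0.0, 0.847, 0.531, -0.001]
ft_force: [-0.4, -0.3, 1.0]
grip_width: 0.0557
gripper_force: 12.0
```

Emit:
send_rows:
  targets:
    - {"dx":0,"dy":0,"dz":-2,"wx":0,"wy":0,"wz":0,"gripper":-1}
    - {"dx":0,"dy":0,"dz":-6,"wx":0,"wy":0,"wz":0,"gripper":-1}
    - {"dx":0,"dy":0,"dz":-11,"wx":0,"wy":0,"wz":0,"gripper":-1}
    - {"dx":0,"dy":0,"dz":-17,"wx":0,"wy":0,"wz":0,"gripper":-1}
    - {"dx":0,"dy":0,"dz":-22,"wx":0,"wy":0,"wz":0,"gripper":-1}
    - {"dx":0,"dy":0,"dz":-24,"wx":0,"wy":0,"wz":0,"gripper":-1}

```text
time_s: 19.92
tool_pos: [0.4643, -0.2923, 0.2472]
tcp_rot: [0.003, 0.847, 0.531, 0.001]
ft_force: [-0.5, 0.5, -2.2]
grip_width: 0.0555
gripper_force: 12.0
```

```bash
python3 - <<'E'
from h import *
W,im,d=snap("wrist","w9"); s=manip.sense(); print(s["time_s"],s["tool_pos"].round(4),s["grip_width"],s["ft_force"].round(2))
T=rot(s).inv().apply((W-s["tool_pos"]).reshape(-1,3)).reshape(W.shape)*1000
v=np.indices(im.shape[:2])[0]
o=(abs(T[...,2]+4)<10)&(abs(T[...,0])<75)&(abs(T[...,1])<30)&(v<270)
P=T[o]; c=P.mean(0); n=np.linalg.svd(P-c,full_matrices=False)[2][2]; print("plate in tool",len(P),c.round(1),(n*np.sign(n[2])).round(3),[np.percentile(P[:,k],[1,50,99]).round(1) for k in range(3)])
go(at(92,-30,100),tool(F0))
E
```

```text
19.975 [ 0.465  -0.2927  0.2485] 0.055543617461433825 [ 0.98 -0.89  0.47]
plate in tool 15333 [30.3 -0.3 -4. ] [ 0.012 -0.002  1.   ] [array([-2.9, 31. , 60.8]), array([-28. ,  -0.5,  27.5]), array([-7.1, -4. , -1.6])]
dxyz cm [26.72  0.15  7.18] w deg [ 11.5   31.18 -38.48]
```

Emit:
send_rows:
  targets:
    - {"dx":3,"dy":0,"dz":-1,"wx":2,"wy":5.5,"wz":-7,"gripper":-1}
    - {"dx":7,"dy":0,"dz":0,"wx":4,"wy":11,"wz":-14,"gripper":-1}
    - {"dx":12,"dy":0,"dz":0,"wx":6.5,"wy":17,"wz":-21,"gripper":-1}
    - {"dx":17,"dy":0,"dz":1,"wx":9,"wy":23,"wz":-28,"gripper":-1}
    - {"dx":22,"dy":0,"dz":3,"wx":10.5,"wy":28,"wz":-34,"gripper":-1}
    - {"dx":26,"dy":0,"dz":6,"wx":11.5,"wy":31.2,"wz":-38.5,"gripper":-1}
    - {"dx":26.5,"dy":0.1,"dz":7,"wx":11.5,"wy":31.2,"wz":-38.5,"gripper":-1}
    - {"dx":26.5,"dy":0.1,"dz":7,"wx":11.5,"wy":31.2,"wz":-38.5,"gripper":-1}

```text
time_s: 20.98
tool_pos: [0.5787, -0.0547, 0.1716]
tcp_rot: [-0.223, 0.593, 0.755, 0.17]
ft_force: [-0.2, 0.3, -1.1]
grip_width: 0.0559
gripper_force: 12.0
```

```bash
python3 -c "
from h import *
st(); go(at(92,-31,25),tool(F0))"
```

```text
t 20.975 tcp seat mm [ 89.46 -25.35  96.33] f seat [-0.3   0.08 -1.16] rel w deg [0.34 0.41 0.2 ] w 55.9
dxyz cm [0.21 0.61 7.13] w deg [-0.34 -0.41 -0.2 ]
```

Emit:
send_rows:
  targets:
    - {"dx":0.2,"dy":0.6,"dz":2,"wx":-0.3,"wy":-0.4,"wz":-0.2,"gripper":-1}
    - {"dx":0.2,"dy":0.6,"dz":4,"wx":-0.3,"wy":-0.4,"wz":-0.2,"gripper":-1}
    - {"dx":0.2,"dy":0.6,"dz":5.5,"wx":-0.3,"wy":-0.4,"wz":-0.2,"gripper":-1}
    - {"dx":0.2,"dy":0.6,"dz":6.5,"wx":-0.3,"wy":-0.4,"wz":-0.2,"gripper":-1}
    - {"dx":0.2,"dy":0.6,"dz":7,"wx":-0.3,"wy":-0.4,"wz":-0.2,"gripper":-1}
    - {"dx":0.2,"dy":0.6,"dz":7,"wx":-0.3,"wy":-0.4,"wz":-0.2,"gripper":-1}

```text
time_s: 21.72
tool_pos: [0.5756, -0.015, 0.1143]
tcp_rot: [-0.218, 0.593, 0.756, 0.171]
ft_force: [0.0, -0.3, -1.7]
grip_width: 0.0561
gripper_force: 12.0
```

```bash
python3 - <<'E'
from h import *
st()
W,im,d=snap("wrist","w10"); s=manip.sense()
T=rot(s).inv().apply((W-s["tool_pos"]).reshape(-1,3)).reshape(W.shape)*1000
D=(W-S0)@F0*1000; v=np.indices(im.shape[:2])[0]
o=(abs(T[...,2]+4)<6)&(abs(T[...,0])<75)&(abs(T[...,1])<30)&(v<270)
P=D[o]; c=P.mean(0); n=np.linalg.svd(P-c,full_matrices=False)[2][2]; print("plate in seat",len(P),c.round(1),(n*np.sign(n[2])).round(3),[np.percentile(P[:,k],[1,50,99]).round(1) for k in range(3)])
E
```

```text
t 21.725 tcp seat mm [ 92.23 -31.75  26.93] f seat [-1.16  0.06 -1.26] rel w deg [-0.05 -0.01 -0.03] w 56.06
plate in seat 15199 [122.4 -32.2  32.2] [-0.015  0.001  1.   ] [array([ 89. , 123.2, 152.7]), array([-59.7, -32. ,  -4.6]), array([29.8, 32.3, 34.3])]
```

View pics/w10.png

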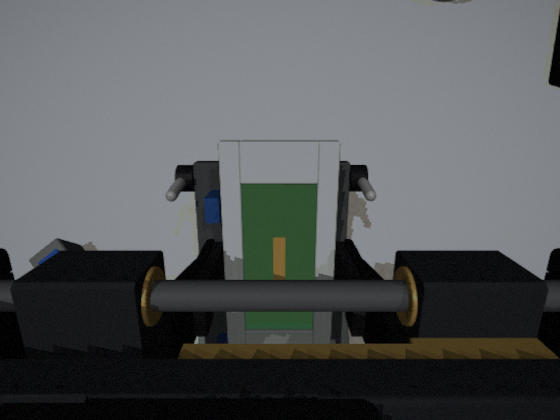

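Emit:
send_rows:
  targets:
    - {"dx":0,"dy":-0.1,"dz":0.5,"wx":0,"wy":-1.5,"wz":0,"gripper":-1}
    - {"dx":-0.2,"dy":-0.1,"dz":1.0,"wx":0,"wy":-1.5,"wz":0,"gripper":-1}
    - {"dx":-0.2,"dy":-0.1,"dz":1.4,"wx":0,"wy":-1.5,"wz":0,"gripper":-1}
    - {"dx":-0.2,"dy":-0.1,"dz":1.5,"wx":0,"wy":-1.5,"wz":0,"gripper":-1}
    - {"dx":-0.2,"dy":-0.1,"dz":1.5,"wx":0,"wy":-1.5,"wz":0,"gripper":-1}

```text
time_s: 22.4
tool_pos: [0.573, -0.0089, 0.1003]
tcp_rot: [-0.208, 0.595, 0.759, 0.164]
ft_force: [-0.1, -0.5, -1.3]
grip_width: 0.0555
gripper_force: 12.0
```

```bash
python3 -c "
from h import *
st()"
```

```text
t 22.4 tcp seat mm [ 90.28 -30.71  11.66] f seat [-1.08  0.17 -0.82] rel w deg [-0.04 -1.49 -0.03] w 55.51
```

Baseline z force is about -1. Creep to contact.

Emit:
send_rows:
  targets:
    - {"dx":0,"dy":0,"dz":0.06,"wx":0,"wy":0,"wz":0,"gripper":-1}
    - {"dx":0,"dy":0,"dz":0.12,"wx":0,"wy":0,"wz":0,"gripper":-1}
    - {"dx":0,"dy":0,"dz":0.18,"wx":0,"wy":0,"wz":0,"gripper":-1}
    - {"dx":0,"dy":0,"dz":0.18,"wx":0,"wy":0,"wz":0,"gripper":-1}

```text
time_s: 22.9
tool_pos: [0.5728, -0.008, 0.0989]
tcp_rot: [-0.208, 0.595, 0.759, 0.164]
ft_force: [-0.2, 0.4, -0.7]
grip_width: 0.0556
gripper_force: 12.0
```

```bash
python3 -c "
from h import *
st()"
```

```text
t 22.9 tcp seat mm [ 90.31 -30.71   9.94] f seat [-0.02  0.09 -0.85] rel w deg [-0.04 -1.5  -0.04] w 55.58
```

Emit:
send_rows:
  targets:
    - {"dx":0,"dy":0,"dz":0.05,"wx":0,"wy":0,"wz":0,"gripper":-1}
    - {"dx":0,"dy":0,"dz":0.1,"wx":0,"wy":0,"wz":0,"gripper":-1}
    - {"dx":0,"dy":0,"dz":0.1,"wx":0,"wy":0,"wz":0,"gripper":-1}

```text
time_s: 23.28
tool_pos: [0.5728, -0.0077, 0.0982]
tcp_rot: [-0.208, 0.595, 0.759, 0.164]
ft_force: [0.4, -1.0, 0.2]
grip_width: 0.0558
gripper_force: 12.0
```

```bash
python3 -c "
from h import *
st()"
```

```text
t 23.275 tcp seat mm [ 90.2  -30.78   9.18] f seat [-0.83 -0.15  0.75] rel w deg [-0.05 -1.51 -0.03] w 55.82
```

Emit:
send_rows:
  targets:
    - {"dx":0,"dy":0,"dz":-0.18,"wx":0,"wy":0,"wz":0,"gripper":-1}
    - {"dx":-0.4,"dy":-0.1,"dz":-0.18,"wx":0,"wy":0,"wz":0,"gripper":-1}
    - {"dx":-0.8,"dy":-0.2,"dz":-0.18,"wx":0,"wy":0,"wz":0,"gripper":-1}
    - {"dx":-1.2,"dy":-0.23,"dz":-0.18,"wx":0,"wy":0,"wz":0,"gripper":-1}
    - {"dx":-1.45,"dy":-0.23,"dz":-0.18,"wx":0,"wy":0,"wz":0,"gripper":-1}
    - {"dx":-1.55,"dy":-0.23,"dz":-0.18,"wx":0,"wy":0,"wz":0,"gripper":-1}
    - {"dx":-1.55,"dy":-0.23,"dz":-0.18,"wx":0,"wy":0,"wz":0,"gripper":-1}

```text
time_s: 24.15
tool_pos: [0.5739, -0.0219, 0.0917]
tcp_rot: [-0.208, 0.595, 0.759, 0.164]
ft_force: [0.3, -0.3, -1.2]
grip_width: 0.0558
gripper_force: 12.0
```

```bash
python3 -c "
from h import *
st()"
```

```text
t 24.15 tcp seat mm [ 74.86 -28.45  11.14] f seat [-0.94 -0.24 -0.83] rel w deg [-0.04 -1.49 -0.04] w 55.8
```

Emit:
send_rows:
  targets:
    - {"dx":-0.15,"dy":0,"dz":0.04,"wx":0,"wy":0,"wz":0,"gripper":-1}
    - {"dx":-0.28,"dy":0,"dz":0.04,"wx":0,"wy":0,"wz":0,"gripper":-1}
    - {"dx":-0.36,"dy":0,"dz":0.04,"wx":0,"wy":0,"wz":0,"gripper":-1}
    - {"dx":-0.44,"dy":0,"dz":0.04,"wx":0,"wy":0,"wz":0,"gripper":-1}
    - {"dx":-0.44,"dy":0,"dz":0.04,"wx":0,"wy":0,"wz":0,"gripper":-1}

```text
time_s: 24.78
tool_pos: [0.5748, -0.0255, 0.0891]
tcp_rot: [-0.208, 0.595, 0.759, 0.164]
ft_force: [0.3, -0.8, -0.7]
grip_width: 0.056
gripper_force: 12.0
```

```bash
python3 -c "
from h import *
st()"
```

```text
t 24.775 tcp seat mm [ 70.32 -28.44  10.91] f seat [-1.08 -0.09 -0.18] rel w deg [-0.05 -1.5  -0.03] w 55.97
```

Still free. Continue the creep.

Emit:
send_rows:
  targets:
    - {"dx":-0.06,"dy":0,"dz":0,"wx":0,"wy":0,"wz":0,"gripper":-1}
    - {"dx":-0.12,"dy":0,"dz":0,"wx":0,"wy":0,"wz":0,"gripper":-1}
    - {"dx":-0.18,"dy":0,"dz":0,"wx":0,"wy":0,"wz":0,"gripper":-1}
    - {"dx":-0.18,"dy":0,"dz":0,"wx":0,"wy":0,"wz":0,"gripper":-1}

```text
time_s: 25.28
tool_pos: [0.5748, -0.0258, 0.0887]
tcp_rot: [-0.209, 0.594, 0.759, 0.164]
ft_force: [-0.9, 3.2, 1.6]
grip_width: 0.0559
gripper_force: 12.0
```

```bash
python3 -c "
from h import *
st()"
```

```text
t 25.275 tcp seat mm [ 69.85 -28.42  10.74] f seat [ 3.63  0.16 -0.42] rel w deg [-0.01 -1.41 -0.08] w 55.9
```

Emit:
send_rows:
  targets:
    - {"dx":0.05,"dy":-0.08,"dz":0,"wx":0,"wy":0,"wz":0,"gripper":-1}
    - {"dx":0.05,"dy":-0.16,"dz":0.05,"wx":0,"wy":0,"wz":0,"gripper":-1}
    - {"dx":0.05,"dy":-0.2,"dz":0.1,"wx":0,"wy":0,"wz":0,"gripper":-1}
    - {"dx":0.05,"dy":-0.2,"dz":0.14,"wx":0,"wy":0,"wz":0,"gripper":-1}
    - {"dx":0.05,"dy":-0.2,"dz":0.14,"wx":0,"wy":0,"wz":0,"gripper":-1}

```text
time_s: 25.9
tool_pos: [0.5741, -0.0258, 0.0884]
tcp_rot: [-0.207, 0.595, 0.759, 0.165]
ft_force: [3.4, 3.5, 5.4]
grip_width: 0.0558
gripper_force: 12.0
```

```bash
python3 -c "
from h import *
st()"
```

```text
t 25.9 tcp seat mm [ 69.79 -27.75  10.41] f seat [ 5.1  -4.11  3.2 ] rel w deg [-0.19 -1.48 -0.07] w 55.8
```

Emit:
send_rows:
  targets:
    - {"dx":0.05,"dy":0.12,"dz":0.02,"wx":0,"wy":0,"wz":0,"gripper":-1}
    - {"dx":0.05,"dy":0.12,"dz":0.06,"wx":0,"wy":0,"wz":0,"gripper":-1}
    - {"dx":0.05,"dy":0.12,"dz":0.06,"wx":0,"wy":0,"wz":0,"gripper":-1}

```text
time_s: 26.28
tool_pos: [0.574, -0.0255, 0.0879]
tcp_rot: [-0.208, 0.595, 0.759, 0.164]
ft_force: [-0.5, 1.0, 7.4]
grip_width: 0.0557
gripper_force: 12.0
```

```bash
python3 -c "
from h import *
st()"
```

```text
t 26.275 tcp seat mm [ 69.79 -27.73   9.86] f seat [4.83 0.24 5.68] rel w deg [-0.04 -1.5  -0.03] w 55.7
```

Resting on the separator. Release.

Emit:
send_rows:
  targets:
    - {"dx":0,"dy":0,"dz":-0.06,"wx":0,"wy":0,"wz":0,"gripper":0.6}
    - {"dx":0,"dy":0,"dz":-0.06,"wx":0,"wy":0,"wz":0,"gripper":0.6}
    - {"dx":0,"dy":0,"dz":-0.06,"wx":0,"wy":0,"wz":0,"gripper":0.6}
    - {"dx":0,"dy":0,"dz":-0.06,"wx":0,"wy":0,"wz":0,"gripper":0.6}

```text
time_s: 26.78
tool_pos: [0.5737, -0.0259, 0.0871]
tcp_rot: [-0.208, 0.595, 0.759, 0.163]
ft_force: [0.4, -0.0, -0.0]
grip_width: 0.0698
gripper_force: 0.0
```

```bash
python3 - <<'E'
from h import *
st()
W,im,d=snap("wrist","w11"); D=(W-S0)@F0*1000; h=cv2.cvtColor(im,cv2.COLOR_RGB2HSV); v=np.indices(im.shape[:2])[0]
o=(abs(D[...,2]-14)<6)&(abs(D[...,0]-70)<75)&(abs(D[...,1]+28)<27)&(v<270)
P=D[o]; c=P.mean(0); n=np.linalg.svd(P-c,full_matrices=False)[2][2]; print("plate",len(P),c.round(1),(n*np.sign(n[2])).round(3),[np.percentile(P[:,k],[1,50,99]).round(1) for k in range(3)])
E
```

```text
t 26.775 tcp seat mm [ 69.14 -27.33   9.36] f seat [-0.11 -0.34  0.02] rel w deg [-0.02 -1.51 -0.01] w 69.77
plate 14816 [100.1 -28.   14.5] [ 0.005 -0.001  1.   ] [array([ 66.3, 101. , 130.4]), array([-54.5, -28. ,  -1.6]), array([12.3, 14.5, 16.5])]
```

Emit:
send_rows:
  targets:
    - {"dx":0,"dy":-0.2,"dz":-0.03,"wx":0,"wy":0,"wz":0,"gripper":0.6}
    - {"dx":0,"dy":-0.4,"dz":-0.03,"wx":0,"wy":0,"wz":0,"gripper":0.6}
    - {"dx":0,"dy":-0.55,"dz":-0.03,"wx":0,"wy":0,"wz":0,"gripper":0.6}
    - {"dx":0,"dy":-0.65,"dz":-0.03,"wx":0,"wy":0,"wz":0,"gripper":0.6}
    - {"dx":0,"dy":-0.72,"dz":-0.03,"wx":0,"wy":0,"wz":0,"gripper":0.6}
    - {"dx":0,"dy":-0.77,"dz":-0.03,"wx":0,"wy":0,"wz":0,"gripper":0.6}
    - {"dx":0,"dy":-0.77,"dz":-0.03,"wx":0,"wy":0,"wz":0,"gripper":0.6}

```text
time_s: 27.7
tool_pos: [0.5672, -0.0275, 0.0879]
tcp_rot: [-0.207, 0.595, 0.759, 0.164]
ft_force: [2.9, 0.2, -2.2]
grip_width: 0.0695
gripper_force: 1.2
```

```bash
python3 -c "
from h import *
st()"
```

```text
t 27.7 tcp seat mm [ 69.55 -20.61  10.02] f seat [-1.57 -2.91 -1.61] rel w deg [-0.13 -1.51 -0.04] w 69.55
```

Emit:
send_rows:
  targets:
    - {"dx":0,"dy":-0.06,"dz":0,"wx":0,"wy":0,"wz":0,"gripper":0.6}
    - {"dx":0,"dy":-0.06,"dz":0,"wx":0,"wy":0,"wz":0,"gripper":0.6}
    - {"dx":0,"dy":0.5,"dz":0,"wx":0,"wy":0,"wz":0,"gripper":0.6}
    - {"dx":0,"dy":0.6,"dz":-3,"wx":0,"wy":0,"wz":0,"gripper":-1}
    - {"dx":5,"dy":0.85,"dz":-4,"wx":0,"wy":0,"wz":0,"gripper":-1}
    - {"dx":8.1,"dy":0.85,"dz":-4,"wx":0,"wy":0,"wz":0,"gripper":-1}
    - {"dx":8.1,"dy":0.85,"dz":-2,"wx":0,"wy":0,"wz":0,"gripper":-1}
    - {"dx":8.1,"dy":0.85,"dz":-1,"wx":0,"wy":0,"wz":0,"gripper":-1}

```text
time_s: 28.7
tool_pos: [0.5575, 0.0381, 0.1365]
tcp_rot: [-0.209, 0.594, 0.76, 0.162]
ft_force: [-0.6, -0.0, -0.1]
grip_width: 0.0276
gripper_force: 0.0
```

```bash
python3 -c "
from h import *
st()"
```

```text
t 28.7 tcp seat mm [151.33 -26.83  16.03] f seat [ 0.01  0.57 -0.18] rel w deg [ 0.18 -1.51 -0.09] w 27.65
```

Emit:
send_rows:
  targets:
    - {"dx":0,"dy":0.1,"dz":0.5,"wx":0,"wy":0,"wz":0,"gripper":-1}
    - {"dx":-0.2,"dy":0.1,"dz":0.5,"wx":0,"wy":0,"wz":0,"gripper":-1}
    - {"dx":-0.4,"dy":0.1,"dz":0.5,"wx":0,"wy":0,"wz":0,"gripper":-1}
    - {"dx":-0.6,"dy":0.1,"dz":0.5,"wx":0,"wy":0,"wz":0,"gripper":-1}
    - {"dx":-0.7,"dy":0.1,"dz":0.5,"wx":0,"wy":0,"wz":0,"gripper":-1}
    - {"dx":-0.7,"dy":0.1,"dz":0.5,"wx":0,"wy":0,"wz":0,"gripper":-1}

```text
time_s: 29.45
tool_pos: [0.5612, 0.0338, 0.1298]
tcp_rot: [-0.208, 0.595, 0.759, 0.164]
ft_force: [1.7, 0.8, -1.5]
grip_width: 0.0006
gripper_force: 0.0
```

```bash
python3 -c "
from h import *
st()"
```

```text
t 29.45 tcp seat mm [143.51 -29.41  13.02] f seat [-0.5  -1.8  -1.48] rel w deg [-0.06 -1.5  -0.02] w 0.59
```

Emit:
send_rows:
  targets:
    - {"dx":0,"dy":-0.1,"dz":0.35,"wx":0,"wy":0,"wz":0,"gripper":-1}
    - {"dx":-0.1,"dy":-0.1,"dz":0.35,"wx":0,"wy":0,"wz":0,"gripper":-1}
    - {"dx":-0.18,"dy":-0.1,"dz":0.35,"wx":0,"wy":0,"wz":0,"gripper":-1}
    - {"dx":-0.25,"dy":-0.1,"dz":0.35,"wx":0,"wy":0,"wz":0,"gripper":-1}
    - {"dx":-0.31,"dy":-0.1,"dz":0.35,"wx":0,"wy":0,"wz":0,"gripper":-1}
    - {"dx":-0.31,"dy":-0.1,"dz":0.35,"wx":0,"wy":0,"wz":0,"gripper":-1}

```text
time_s: 30.2
tool_pos: [0.5601, 0.0339, 0.1257]
tcp_rot: [-0.208, 0.594, 0.759, 0.164]
ft_force: [-0.9, 2.0, 3.5]
grip_width: 0.0003
gripper_force: 2.0
```

```bash
python3 -c "
from h import *
st()"
```

```text
t 30.2 tcp seat mm [141.62 -28.37   9.33] f seat [3.69 0.38 1.84] rel w deg [-0.02 -1.42 -0.08] w 0.3
```

Emit:
send_rows:
  targets:
    - {"dx":-0.06,"dy":0,"dz":0,"wx":0,"wy":0,"wz":0,"gripper":-1}
    - {"dx":-0.06,"dy":0,"dz":0,"wx":0,"wy":0,"wz":0,"gripper":-1}
    - {"dx":1,"dy":0,"dz":0,"wx":0,"wy":0,"wz":0,"gripper":-1}
    - {"dx":1.5,"dy":0,"dz":-4,"wx":0,"wy":0,"wz":0,"gripper":-1}
    - {"dx":1.5,"dy":0,"dz":-10,"wx":0,"wy":0,"wz":0,"gripper":-1}
    - {"dx":1.5,"dy":0,"dz":-14,"wx":0,"wy":0,"wz":0,"gripper":-1}
    - {"dx":1.5,"dy":0,"dz":-15,"wx":0,"wy":0,"wz":0,"gripper":-1}
    - {"dx":1.5,"dy":0,"dz":-15,"wx":0,"wy":0,"wz":0,"gripper":-1}

```text
time_s: 31.2
tool_pos: [0.5753, -0.0294, 0.2611]
tcp_rot: [-0.207, 0.595, 0.759, 0.163]
ft_force: [-0.1, -0.2, 0.3]
grip_width: 0.0002
gripper_force: 0.0
```

```bash
python3 - <<'E'
from h import *
st()
W,im,d=snap("wrist","w12"); D=(W-S0)@F0*1000
o=(abs(D[...,2]-14)<5)&(abs(D[...,0]-80)<65)&(abs(D[...,1]+28)<27)
P=D[o]; print(len(P))
if len(P)>500:
    c=P.mean(0); n=np.linalg.svd(P-c,full_matrices=False)[2][2]; print("plate",c.round(1),(n*np.sign(n[2])).round(3),[np.percentile(P[:,k],[1,50,99]).round(1) for k in range(3)])
W,im,d=snap("scene","sc2"); x,y=200,150; a=cv2.resize(im[y:y+120,x:x+130],None,fx=3,fy=3,interpolation=cv2.INTER_CUBIC)
h=np.load("/tmp/w12.npz")["im"]; b=np.zeros((420,800,3),np.uint8); b[:360,:390]=a; b[:308,390:800]=cv2.resize(h,(410,308)); save("fin",b)
E
```

```text
t 31.2 tcp seat mm [158.62 -28.   158.64] f seat [0.01 0.19 0.33] rel w deg [-0.05 -1.57  0.01] w 0.21
1687
plate [115.8 -28.   14.4] [ 0.017 -0.001  1.   ] [array([ 25. , 117.2, 130.6]), array([-54.7, -27.9,  -1.4]), array([ 9.7, 14.5, 16.4])]
```

View pics/fin.png

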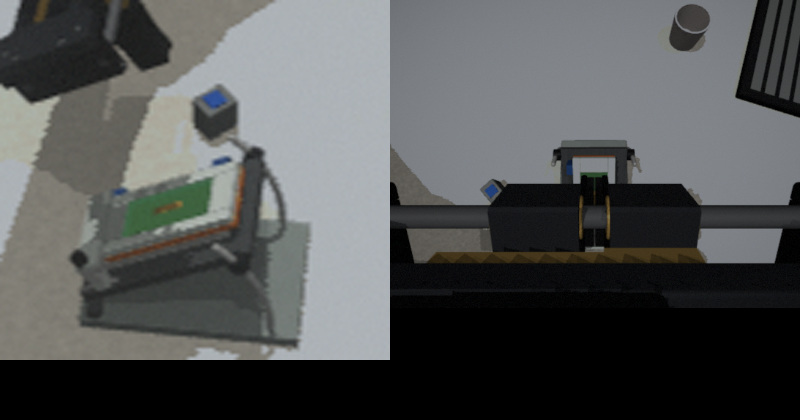

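The final view shows the plate at (165,205) lying flush on the orange separator, both tucked under the lip. The block is undisturbed.

```bash
python3 -c "
from plant import manip
print(manip.finish_job())"
```

```text
the job is handed in; nothing more can be done
None
```

I laid the separator on the clamped plate and stacked the loose glass plate on it, each flat and pushed home against the lip and both side stops. Contact forces read about 7.5 N at most, and I handed the job in at about 31 s.

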